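# Load the parcel tray, roll it into the dispatch bay and lock it with the eye bolt

## Task

Set every small cardboard parcel lying in front of the roller station side by side on the floor of the grey tray, then push the tray along the rollers fully home against the end stop of the bay. Then slide the steel rod through the eye of the upright bolt and use it, not the fingers, to turn the bolt clockwise (seen from above) about half a turn to its stop, so that its tongue closes behind the tray; put the rod back in its rest and leave the stamp, label roll and mug alone.

Things in the scene. Friction and masses are not known exactly. Their poses are not given: they have to be found in the camera images.
- station: fixed grey roller bed, origin on the table under its middle; own y runs along it to the bay (robot's left), x across, away from the robot. Free rollers from y -228 to 228 mm, tops 37 mm up. Side rails x +-53 to +-59 mm, 48 mm high (62 mm for y -6 to 244). Low entry stop y -240 to -248, 43 mm high. Latch block 50 x 50 x 48 mm high at x 84, y -51. Open from above
- bay_end (a point): middle of the inner face of the bay's end stop, at station y +240 mm, 69 mm above the table; the stop is 118 mm wide, 100 mm high, 8 mm thick
- bay_home (a point): where the tray's origin (centre of its underside) lies when the tray is fully home against the end stop: station x 0, y +100 mm, 37 mm above the table; axes as the station's
- tray: loose open grey plastic tray on the rollers between the rails, 100 (x) x 280 (y) x 30 mm high outside, walls and floor 5 mm thick, 0.45 kg; origin at the centre of its underside, axes as the station's. It rolls along the station's y almost without resistance, with 3 mm play to each rail; pushed by the middle of its rear (-y) end wall, it runs up to the end stop
- tray_floor (a point): centre of the tray's inner floor (inner 90 x 270 mm), axes as the tray's
- latch (a joint): turn of the upright eye bolt in rad: 0 = tongue points away from the bed (station +x, open), 3.14 = stop, half a turn on: tongue points across the bed (station -x, closed, behind the tray). Grows clockwise seen from above, the tongue swinging round by station -y. Starts between 0 and 0.5. About 0.1 N m of friction; it stays where it is left, and does not rise or fall
- eye_bolt: the steel eye bolt: upright stem 16 mm thick, turning about its own z; at its foot a flat tongue 12 x 12 mm, reaching 68 mm from the axis, 52 to 64 mm above the table; at its top the eye. Origin on the axis 48.5 mm above the table; at latch 0 its axes are the station's; the tongue points along its own +x. Not to be turned by the fingers
- eye (a point): middle of the round eye at the top of the bolt, on its axis, 160 mm above the table. The hole is level, runs along this point's own x (parallel to the tongue), 22 mm across and 16 mm deep; the eye is 34 mm across outside. A 10 mm rod held level has about 0.5 rad of angular play in it before it turns the bolt
- rod: loose straight round steel turning rod, 10 mm thick, 200 mm long, 0.12 kg; origin at its middle, own x along it. Lies level in its rest, axis 40 mm above the table
- rod_rest: fixed grey rest for the rod: base 200 (x) x 60 x 8 mm, two forks at x +-65 mm (12 mm thick, seat 35 mm above the table, slot 18 mm wide, cheeks up to 51 mm high and 40 mm wide over all). Origin under its middle on the table; x along the rod
- rest_mid (a point): middle of the rod's place in the rest, on the rod's axis, 40 mm above the table; axes as the rest's
- stamp: bystander: wooden rubber stamp, 36 mm wide, 70 mm tall, origin under it; leave alone
- label_roll: bystander: roll of blank labels lying flat, 70 mm across, 30 mm high, origin under it; leave alone
- mug: bystander: white mug, 76 mm wide, 90 mm tall, origin under it; leave alone
- parcel0: small cardboard parcel 50 (x) x 40 (y) x 45 mm (z), about 90 g, may be absent; origin at the centre of its underside
- parcel0_mid (a point): middle of parcel0, 22.5 mm above its origin
- parcel1: small cardboard parcel 50 (x) x 40 (y) x 45 mm (z), about 90 g, may be absent; origin at the centre of its underside
- parcel1_mid (a point): middle of parcel1, 22.5 mm above its origin
- parcel2: small cardboard parcel 50 (x) x 40 (y) x 45 mm (z), about 90 g, may be absent; origin at the centre of its underside
- parcel2_mid (a point): middle of parcel2, 22.5 mm above its origin
- parcel3: small cardboard parcel 50 (x) x 40 (y) x 45 mm (z), about 90 g, may be absent; origin at the centre of its underside
- parcel3_mid (a point): middle of parcel3, 22.5 mm above its origin
- parcel4: small cardboard parcel 50 (x) x 40 (y) x 45 mm (z), about 90 g, may be absent; origin at the centre of its underside
- parcel4_mid (a point): middle of parcel4, 22.5 mm above its origin
Mind the look-alikes: they are no part of the job. What is shaped like the parcel3 but green is not meant.

How it is judged:
By the outcome, as a careful person would: the job done as asked, in the order asked, and still so for the second after the job is handed in, with the robot touching nothing.
Of parcel0, parcel1, parcel2, parcel3, parcel4 only 3 to 5 are there at a start; the rules pass over those that are not, and their reading is None.
At some moment in a run one of parcel0, parcel1, parcel2, parcel3, parcel4 may be knocked a few centimetres aside while the robot is not near it.
It also fails if it takes over 210 s, if anything falls off the work surface, if the arm or the gripper's body presses on something with over 40 N, if the wrist force passes 120 N, or if a joint passes its speed limit or range.

## Robot

A 7-joint arm with a two-finger parallel gripper is mounted at the origin on the work surface. World frame = base frame: x ahead of the robot, y to its left, z up, the work surface at z = 0. Lengths are in m, angles in rad, forces in N, time in s.
With the tool pointing down it reaches from about 0.4 to 0.875 m from the base axis. Payload 19.3 kg.
Tool frame: the origin (TCP) lies midway between the tips of the shut fingers; the grasp point (between the pads) lies 19 mm behind it; z points along the fingers, y is the line along which they close (so a half turn about z gives the same grasp; the last joint's range is limited). The gripper opens to 85 mm and grips with 20 to 120 N. Pads are 22 mm wide; open, the fingers measure 114 mm over their backs; the gripper's body (76 mm by 85 mm) begins 54 mm behind the grasp point. The pads swing forward as they close: fully open they stand 13 mm farther back than shut.
Start: joints at [1.242, 0.521, -0.036, 1.599, 0.021, 1.021, -0.113], TCP at [0.16, -0.604, 0.231] pointing down, gripper open.
Joint ranges: [-2.91, 2.91], [-0.3, 2.13], [-1.5, 1.42], [0.17, 2.43], [-1.26, 4.41], [0.16, 1.93], [-2.52, 2.52]. Speed limits (rad/s): [1.89, 1.89, 2.39, 2.39, 3.01, 3.01, 3.01].

## Interface

Orientations are given as a 3x3 rotation matrix whose columns are the frame's x, y, z axes.
In Python, from bench import sensors, vision, finish_job, finder gives the robot as it stands.
- The arm moves only by the tool carry_out, never from a script. Its argument "moves" is a list of rows, each a list of 5 numbers: the opening, from -1 (shut) to 1 (fully open), then the shift along the tool's x, y, z scaled (see below), then the turn about the tool's z scaled (see below). A call has 1 to 10 rows; each row is the pose to reach, as a shift and turn from the pose commanded when the call began, along the tool's axes at that moment; what a row does not reach only later rows make up. The controller multiplies each number of a shift by 0.15 m and each number of a turn by 90 degrees. A row lasts 1/8 s, in which the tool goes at most 62.5 mm and 10.7 degrees, less where a joint would pass 70% of its speed; a pose out of reach is approached as far as the arm can. A call with a number of a shift or a turn outside -1 to 1 is refused whole. A call with a gripper value outside its range is refused whole. The fingers move at their own pace and stop on an object; "force" is the grip in N (left out, the last holds). Time passes only in rows, so rows that repeat a pose let the fingers close. It gives the time, the measured TCP pose, the force, the opening and the grip force at its end, in the units of the state.
- sensors.read_state(): the state, without advancing time (a new reading comes with each control period).
- vision.camera(name): name is "side" or "top"; returns a dict with "pixels" (384x512x3 uint8, red, green, blue), "z_map" (384x512 float32, m along the optical axis (not along the pixel's ray), 0 where there is no reading), "K" (3x3 intrinsics, pixels), "rvec" (rotation vector, rad) and "tvec" (3), from world to camera coordinates, as OpenCV has them. Camera axes: x right, y down, z forward; pixel columns grow to the right and rows downward; lengths in m; the calibration is good to about 2 mm. A picture is of the moment at which its call begins.
- finish_job(): hands the job in; it is judged then, once.
Trained networks look in a picture, given as the dict that the camera call returned (one of the last four; its "shot" number tells which), for a name from the list of things; names that differ only in an ending like _2 or _b are one class to them, and where a whole thing is asked for, a point or a joint stands for the part that bears it (a point fixed in the world has none). Each returns a list of dicts, best first, with "conf" (0 to 1); they miss things now and then, are a little off and sometimes report something else, mostly with a low value. They report only what shows in the picture. A call takes as long as a camera call. They do not tell look-alikes from the thing itself.
- finder.find_in(target, picture): "bbox" ([centre column, centre row, width, height] as shares, 0 to 1, of the picture: columns of its width, rows of its height, round what is visible of it).
The state is a dict: "clock": time; "joint_pos": joint angles; "joint_velocities": joint speeds; "joint_torque": joint torques, N m; "position": TCP position; "tool_rot": TCP orientation; "wrist_force": force on the tool from outside, world axes, zero at the start; "ft_torque": the same for the moment, N m; "finger_gap": finger opening in m; "grasp_force": force on a finger pad.
Only numpy, scipy, OpenCV 4.12 (cv2) and the standard library are available. Lean on these libraries where they do the work, as an engineer would, in place of code of your own. Each camera call takes 0.05 s, during which the arm holds its last target. There are 200 camera calls.

## Working session

There is one attempt and no reset: what is moved stays moved. The work goes in short steps, Python scripts to look and compute and a tool call to move; the robot and the scene stay as the last step left them, time stands still between calls to the robot, and variables do not carry over. Pictures are saved under pics/ and viewed, at most 14 in all, crops included, and the job is handed in when it is done.

Besides the shell and the picture viewer there is one more tool, called after "Request:" as a command line: name --pt "numbers of a row" for each row, then --argument value for the rest. carry_out: Moves the arm, as the interface text tells. Its arguments: {"type":"object","properties":{"moves":{"type":"array"},"force":{"type":"number"}},"required":["moves"]}

```bash
mkdir -p pics; ls; cat > h.py <<'E'
import numpy as np, cv2
from bench import sensors, vision, finder
def cam(n): return vision.camera(n)
def w(p):
    R,_=cv2.Rodrigues(np.array(p['rvec'],float)); t=np.array(p['tvec'],float).ravel()
    z=p['z_map']; K=p['K']; v,u=np.mgrid[:384,:512]
    c=np.stack([(u-K[0][2])/K[0][0]*z,(v-K[1][2])/K[1][1]*z,z],-1)
    return (c-t)@R   # R^T (c-t)
def save(p,n,box=None,s=1):
    im=p['pixels'][...,::-1]
    if box: im=im[box[1]:box[3],box[0]:box[2]]
    cv2.imwrite('pics/'+n,cv2.resize(im,None,fx=s,fy=s,interpolation=cv2.INTER_CUBIC))
E
python3 - <<'E'
from h import *
np.set_printoptions(precision=3,suppress=True)
s=sensors.read_state();print(s)
for n in('top','side'):
    p=cam(n);save(p,n+'0.png',None,1.5);W=w(p);np.savez(n+'0.npz',W=W,px=p['pixels'])
    R,_=cv2.Rodrigues(np.array(p['rvec'],float));print(n,-R.T@np.array(p['tvec']).ravel(),R[2])
    for t in('parcel0','tray','eye_bolt','rod','rod_rest','station','stamp','mug','label_roll'):
        for d in finder.find_in(t,p)[:7]:
            if d['conf']<.25: continue
            b=np.array(d['bbox'])*[512,384,512,384]; print(n,t,round(d['conf'],2),b.round(0),W[int(b[1]),int(b[0])])
E
```

```text
pics
{'clock': 0.0, 'joint_pos': array([ 1.242,  0.522, -0.036,  1.6  ,  0.021,  1.021, -0.113]), 'joint_velocities': array([0.001, 0.001, 0.002, 0.001, 0.   , 0.   , 0.001]), 'joint_torque': array([  0.003, -92.708,   1.982, -36.992,   0.018,   0.008,  -0.   ]), 'position': array([ 0.16 , -0.604,  0.231]), 'tool_rot': array([[ 0.967,  0.256, -0.   ],
       [ 0.256, -0.967,  0.001],
       [-0.   , -0.001, -1.   ]]), 'wrist_force': array([-0.467,  0.684,  0.168]), 'ft_torque': array([ 0.018, -0.013, -0.061]), 'grasp_force': 0.0, 'finger_gap': 0.08544812143814907}
top [ 0.326 -0.043  1.19 ] [ 0.203  0.025 -0.979]
top parcel0 0.78 [371. 236.  18.  24.] [ 0.447 -0.366  0.044]
top parcel0 0.62 [270. 224.  11.  21.] [ 0.444 -0.063  0.046]
top parcel0 0.58 [306. 229.  16.  21.] [ 0.445 -0.174  0.047]
top parcel0 0.57 [238. 229.  16.  14.] [0.418 0.027 0.045]
top parcel0 0.52 [354. 204.  18.  16.] [ 0.534 -0.311  0.048]
top tray 0.69 [277. 175.  94.  42.] [ 0.597 -0.068  0.042]
top eye_bolt 0.66 [271. 142.  12.  26.] [ 0.674 -0.037  0.133]
top eye_bolt 0.44 [237. 227.  15.  17.] [0.423 0.0
[... 805 characters left out ...]
129. 135.] [0.578 0.075 0.052]
side parcel0 0.53 [294. 237.  15.  22.] [ 0.435 -0.044  0.037]
side tray 0.93 [245. 215.  71.  64.] [ 0.607 -0.061  0.037]
side eye_bolt 0.74 [215. 193.  19.  37.] [ 0.783 -0.162  0.001]
side eye_bolt 0.64 [334. 187.  22.  18.] [ 0.428 -0.358  0.031]
side rod 0.78 [254. 300.  56.  49.] [0.423 0.221 0.044]
side rod 0.74 [286. 257.  25.  22.] [0.422 0.046 0.043]
side rod_rest 0.57 [258. 307.  69.  65.] [0.415 0.212 0.01 ]
side station 0.79 [229. 239. 124. 129.] [0.585 0.074 0.051]
side station 0.34 [248. 214.  69.  63.] [ 0.606 -0.073  0.038]
side stamp 0.5 [305. 170.   8.  20.] [ 0.552 -0.394  0.041]
side label_roll 0.93 [170. 341.  31.  31.] [0.533 0.41  0.03 ]
```

View pics/top0.png

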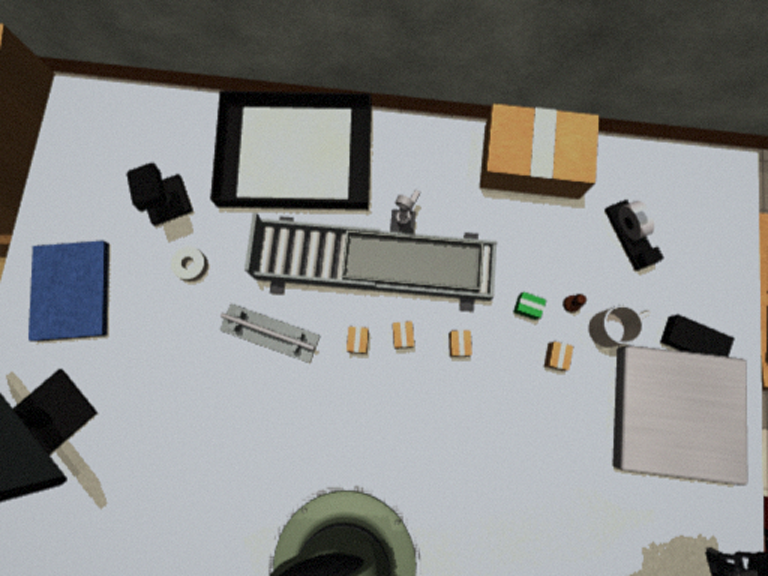

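View pics/side0.png

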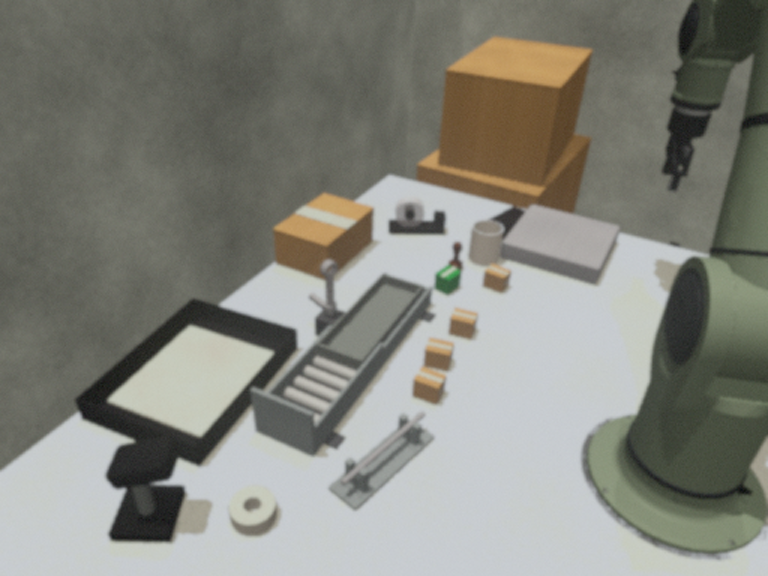

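Top view shows 4 orange parcels: (357,340), (403,335), (460,343) and (560,355). The green look-alike is at (530,305). The rod rest is at (270,333), the bolt at (404,215) with its tongue pointing up and right, and the tray is at the right end of the station. Next I'll measure poses.

```bash
cat >> h.py <<'E'
np.set_printoptions(precision=4,suppress=True)
def parcels(p,ret=False):
    W=w(p);hsv=cv2.cvtColor(p['pixels'],cv2.COLOR_RGB2HSV).astype(int)
    ok=(W[...,2]>.036)&(W[...,2]<.1)&(W[...,0]>.3)&(W[...,0]<.75)&(abs(W[...,1])<.7)
    m=ok&(hsv[...,0]>5)&(hsv[...,0]<25)&(hsv[...,1]>90)
    m=cv2.morphologyEx(m.astype(np.uint8),cv2.MORPH_CLOSE,np.ones((5,5)))
    n,l,st,_=cv2.connectedComponentsWithStats(m)
    out=[]
    for i in range(1,n):
        if st[i,4]<25: continue
        q=W[(l==i)]; top=np.median(q[:,2]); zt=np.percentile(q[:,2],85)
        q=q[(abs(q[:,2]-zt)<.006)]
        (c,s,a)=cv2.minAreaRect((q[:,:2]*1000).astype(np.float32))
        if s[0]<s[1]: a+=90
        print('px',st[i,:4],'n',len(q),'top z %.3f'%zt,'mean',q[:,:2].mean(0),'rect',np.array(c)/1000,np.array(s).round(1),'long axis deg %.0f'%((a+90)%180-90))
def region(W,x,y,z):
    return (W[...,0]>x[0])&(W[...,0]<x[1])&(W[...,1]>y[0])&(W[...,1]<y[1])&(W[...,2]>z[0])&(W[...,2]<z[1])
def rect(q):
    (c,s,a)=cv2.minAreaRect((q[:,:2]*1000).astype(np.float32))
    if s[0]<s[1]: a+=90; s=s[::-1]
    return np.array(c)/1000,np.array(s).round(1),round((a+90)%180-90,1)
E
python3 - <<'E'
from h import *
for n in('top','side'):
    p=cam(n); print(n); parcels(p); W=w(p)
    q=W[region(W,(.45,.8),(.1,.4),(.085,.12))];print('endstop',len(q),q.mean(0),rect(q))
    q=W[region(W,(.5,.72),(-.4,.3),(.036,.12))];print('station>36',len(q),rect(q))
    q=W[region(W,(.5,.72),(-.4,.3),(.058,.068))];print('rail/trayrim',len(q),rect(q))
    q=W[region(W,(.5,.72),(-.32,.3),(.035,.047))];print('floor',len(q),rect(q))
    q=W[region(W,(.6,.85),(-.2,.1),(.12,.2))];print('eye',len(q),q.mean(0),rect(q),q[:,2].max())
    q=W[region(W,(.66,.85),(-.2,.1),(.05,.072))];print('tongue',len(q),rect(q))
    q=W[region(W,(.3,.52),(.1,.35),(.025,.06))];print('rod',len(q),q.mean(0),rect(q))
    q=W[region(W,(.3,.52),(.1,.35),(.004,.06))];print('rest',len(q),q.mean(0),rect(q))
E
```

```text
top
px [382 197   8   7] n 29 top z 0.070 mean [ 0.5563 -0.4016] rect [ 0.556  -0.4021] [16.3 13.8] long axis deg 49
px [262 215  14  17] n 201 top z 0.048 mean [ 0.4476 -0.0605] rect [ 0.4479 -0.0606] [48.6 38.2] long axis deg 12
px [231 218  15  18] n 200 top z 0.049 mean [0.4262 0.029 ] rect [0.427  0.0294] [47.9 39. ] long axis deg 6
px [300 221  14  17] n 199 top z 0.049 mean [ 0.4443 -0.1774] rect [ 0.4443 -0.1772] [45.3 37. ] long axis deg 6
px [366 228  16  19] n 209 top z 0.049 mean [ 0.4424 -0.3757] rect [ 0.4429 -0.3762] [39.2 50.3] long axis deg -8
endstop 163 [0.587  0.2573 0.0987] (array([0.5886, 0.2582]), array([118.2,   9. ]), 1.9)
station>36 5903 (array([ 0.6203, -0.0506]), array([701.5, 197.2]), 88.6)
rail/trayrim 740 (array([ 0.6289, -0.0686]), array([658.2, 180.9]), -88.2)
floor 3743 (array([ 0.6183, -0.0107]), array([620.5, 189.2]), 88.8)
eye 109 [ 0.679 -0.034  0.164] (array([ 0.6813, -0.0343]), array([32.5, 16.5]), 68.2) 0.18061515038702777
tongue 166 (array([ 0.7546, -0.0504]), array([299.5, 188.9]), -89.8)
rod 336 [0.4221 0.2109 0.0454] (array([0.4216, 0.209 
[... 532 characters left out ...]
0.4229 0.0302] [42.9 46.1] long axis deg -2
endstop 294 [0.5845 0.2599 0.0949] (array([0.588 , 0.2581]), array([121.2,  12.5]), 1.4)
station>36 4988 (array([ 0.6195, -0.05  ]), array([702.2, 199.8]), 88.6)
rail/trayrim 973 (array([ 0.6276, -0.0663]), array([663. , 184.9]), -88.7)
floor 2550 (array([ 0.6189, -0.0105]), array([623. , 195.6]), 88.7)
eye 145 [ 0.6784 -0.0314  0.1538] (array([ 0.6796, -0.0324]), array([33.7, 21.3]), 79.4) 0.17723506005522155
tongue 203 (array([ 0.7556, -0.0494]), array([298.9, 184. ]), -89.7)
rod 544 [0.4209 0.2182 0.0421] (array([0.4205, 0.21  ]), array([201.8,  41.4]), 77.0)
rest 1726 [0.4198 0.2235 0.0189] (array([0.4274, 0.1881]), array([245.7, 154.7]), 68.9)
```

Request:
carry_out --pt "1 0.5 -0.25 0 0" --pt "1 1 -0.5 0 0" --pt "1 1 -0.5 0 0" --pt "1 1 -0.5 0 0"

```text
clock: 1.6
position: [0.2887, -0.4911, 0.2316]
tool_rot: [[0.965, 0.261, 0.001], [0.261, -0.965, 0.0], [0.001, -0.0, -1.0]]
wrist_force: [-0.5, -0.6, 0.1]
finger_gap: 0.0854
grasp_force: 0.0
```

Request:
carry_out --pt "1 0.5 -0.25 0 0" --pt "1 1 -0.49 0 0" --pt "1 1 -0.49 0 0" --pt "1 1 -0.49 0 0"

```text
clock: 2.1
position: [0.414, -0.3821, 0.2312]
tool_rot: [[0.966, 0.26, 0.001], [0.26, -0.966, 0.001], [0.001, -0.0, -1.0]]
wrist_force: [-1.3, -0.8, -0.2]
finger_gap: 0.0855
grasp_force: 0.0
```

Request:
carry_out --pt "1 0.21 0 0.3 0.1" --pt "1 0.21 0 0.6 0.2" --pt "1 0.21 0 0.6 0.253" --pt "1 0.21 0 0.6 0.253" --pt "1 0.21 0 0.6 0.253"

```text
clock: 2.72
position: [0.442, -0.3768, 0.1418]
tool_rot: [[0.991, -0.137, 0.001], [-0.137, -0.991, -0.001], [0.001, 0.001, -1.0]]
wrist_force: [0.1, -0.5, 1.1]
finger_gap: 0.0852
grasp_force: 0.0
```

```bash
cat >> h.py <<'E'
ORG=np.array([.595,.0141]); YAW=np.deg2rad(1.65)
def st2w(x,y):  # station mm -> world m
    c,s=np.cos(YAW),np.sin(YAW); return ORG+np.array([c*x-s*y,s*x+c*y])/1000
def w2st(q):
    c,s=np.cos(YAW),np.sin(YAW); d=(np.asarray(q)[...,:2]-ORG)*1000
    return np.stack([c*d[...,0]+s*d[...,1],-s*d[...,0]+c*d[...,1]],-1)
def tray(p):
    W=w(p); S=w2st(W); z=W[...,2]
    m=(z>.057)&(z<.073)&(abs(S[...,0])<54)&(S[...,1]<-15)&(S[...,1]>-300)
    q=S[m]; e=q[abs(q[:,0])<38]
    if len(e): print('tray rear: min %.1f 5%% %.1f med %.1f'%(e[:,1].min(),np.percentile(e[:,1],5),np.median(e[:,1][e[:,1]<e[:,1].min()+20])),'n',len(e))
    f=S[(z>.039)&(z<.045)&(abs(S[...,0])<38)&(S[...,1]<150)&(S[...,1]>-300)]
    if len(f): print('floor y',np.percentile(f[:,1],[0.5,2,98,99.5]))
def to(x=None,y=None,z=None,deg=None,s=None):
    """units to go to world TCP pose, yaw deg of tool x"""
    s=s or sensors.read_state(); P=s['position']; R=s['tool_rot']
    psi=np.degrees(np.arctan2(R[1,0],R[0,0]))
    T=np.array([P[0] if x is None else x,P[1] if y is None else y,P[2] if z is None else z])
    u=R.T@(T-P)/.15; t=0 if deg is None else (psi-deg)/90
    print('pos',P,'psi %.1f'%psi,'-> units',u.round(3),'turn %.3f'%t)
E
python3 - <<'E'
from h import *
s=sensors.read_state(); print(s['clock'],s['joint_pos'],s['tool_rot'])
p=cam('top'); parcels(p); tray(p); tray(cam('side'))
to(.4426,-.376,.012,-8)
E
```

```text
2.725 [ 0.6169  0.5606 -0.0187  1.8005  0.0146  0.7798 -1.1177] [[ 0.9905 -0.1373  0.0006]
 [-0.1373 -0.9905 -0.0008]
 [ 0.0007  0.0007 -1.    ]]
px [382 197   8   7] n 28 top z 0.071 mean [ 0.5559 -0.4021] rect [ 0.5557 -0.4019] [15.8 13.6] long axis deg 10
px [262 215  14  17] n 201 top z 0.049 mean [ 0.4476 -0.0605] rect [ 0.4478 -0.0605] [49.2 38.2] long axis deg 12
px [231 218  14  17] n 202 top z 0.049 mean [0.4258 0.0285] rect [0.4268 0.0294] [47.6 38.9] long axis deg 6
px [300 221  14  17] n 195 top z 0.049 mean [ 0.4448 -0.1772] rect [ 0.4445 -0.1773] [45.8 36.6] long axis deg 5
px [365 233  16  14] n 134 top z 0.049 mean [ 0.4341 -0.3755] rect [ 0.4351 -0.3755] [39.1 32.5] long axis deg 81
tray rear: min -217.6 5% -216.8 med -214.0 n 51
floor y [-246.2665 -239.2959  114.2937  132.2544]
tray rear: min -222.1 5% -219.0 med -213.4 n 66
floor y [-215.0204 -212.5487   60.1721   62.2254]
pos [ 0.4423 -0.3765  0.1419] psi -7.9 -> units [ 0.001 -0.004  0.866] turn 0.001
```

Request:
carry_out --pt "1 0 0 0.4 0" --pt "1 0 0 0.75 0" --pt "1 0 0 0.866 0" --pt "1 0 0 0.866 0" --pt "-1 0 0 0.866 0" --pt "-1 0 0 0.866 0" --pt "-1 0 0 0.866 0" --pt "-1 0 0 0.866 0" --pt "-1 0 0 0.866 0" --pt "-1 0 0 0.866 0" --force 40

```text
clock: 4.08
position: [0.4429, -0.3762, 0.0127]
tool_rot: [[0.99, -0.138, 0.001], [-0.138, -0.99, -0.001], [0.001, 0.001, -1.0]]
wrist_force: [-1.8, 1.6, 13.4]
finger_gap: 0.0395
grasp_force: 39.7
```

Request:
carry_out --pt "-1 0 0 -0.3 0" --pt "-1 0 0 -0.7 0" --pt "-1 0 0 -1 0" --pt "-1 0 0 -1 0" --pt "-1 0 0 -1 0"

```text
clock: 4.7
position: [0.4421, -0.3755, 0.1611]
tool_rot: [[0.99, -0.138, -0.0], [-0.138, -0.99, 0.0], [-0.0, -0.0, -1.0]]
wrist_force: [0.2, 0.0, -1.1]
finger_gap: 0.0397
grasp_force: 41.7
```

```bash
python3 - <<'E'
from h import *
s=sensors.read_state(); print(s['clock'],s['finger_gap'],s['grasp_force'],s['wrist_force'])
p=cam('side'); tray(p); save(p,'s1.png',(150,100,450,325),2.5)
x,y=st2w(0,-174); print(x,y); to(x,y,.056,1.65)
E
```

```text
4.7 0.0396559805425349 41.65337383747101 [ 0.2073  0.0441 -1.0776]
tray rear: min -218.4 5% -217.6 med -213.0 n 67
floor y [-214.8211 -210.5572   61.4553   63.6078]
0.6000101477120778 -0.1598278540657107
pos [ 0.4419 -0.3754  0.1605] psi -7.9 -> units [ 0.846 -1.569  0.697] turn -0.107
```

Request:
carry_out --pt "-1 0.1 -0.2 0 0" --pt "-1 0.25 -0.5 0 0" --pt "-1 0.42 -0.8 0 0" --pt "-1 0.42 -0.8 0 0"

```text
clock: 5.25
position: [0.5233, -0.2613, 0.1599]
tool_rot: [[0.991, -0.132, -0.001], [-0.132, -0.991, 0.002], [-0.001, -0.002, -1.0]]
wrist_force: [-0.5, -0.8, -1.4]
finger_gap: 0.0394
grasp_force: 41.6
```

Request:
carry_out --pt "-1 0.15 -0.25 0 0" --pt "-1 0.3 -0.5 0 -0.05" --pt "-1 0.426 -0.769 0 -0.107" --pt "-1 0.426 -0.769 0 -0.107" --pt "-1 0.426 -0.769 0.3 -0.107" --pt "-1 0.426 -0.769 0.3 -0.107"

```text
clock: 6.0
position: [0.5979, -0.1609, 0.1132]
tool_rot: [[1.0, 0.028, -0.007], [0.028, -1.0, 0.001], [-0.007, -0.001, -1.0]]
wrist_force: [-0.2, 0.3, -0.2]
finger_gap: 0.0392
grasp_force: 41.4
```

```bash
python3 - <<'E'
from h import *
s=sensors.read_state(); print(s['clock'],s['finger_gap'],s['grasp_force'],s['wrist_force'])
x,y=st2w(0,-174); to(x,y,.056,1.65)
E
```

```text
6.0 0.039219145106482646 41.42285943031311 [-0.2453  0.3109 -0.2269]
pos [ 0.5979 -0.1609  0.1132] psi 1.6 -> units [ 0.017 -0.006  0.381] turn -0.000
```

View pics/s1.png

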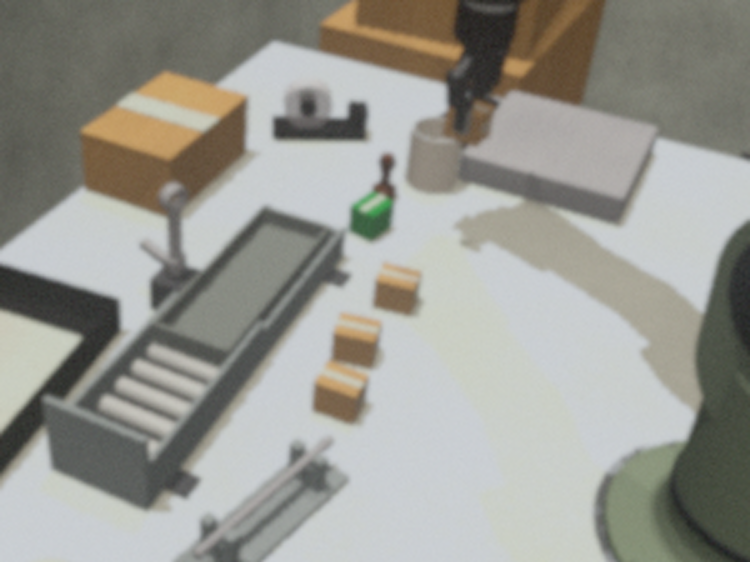

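The crop shows the parcel held in the gripper at (470,120), with the tray empty and the tongue open. Lowering it into the rear slot.

Request:
carry_out --pt "-1 0.01 -0.003 0.15 0" --pt "-1 0.01 -0.003 0.3 0" --pt "-1 0.01 -0.003 0.381 0" --pt "-1 0.01 -0.003 0.381 0" --pt "0.22 0.01 -0.003 0.381 0" --pt "0.22 0.01 -0.003 0.381 0" --pt "0.22 0.01 -0.003 0.381 0" --pt "0.22 0.01 -0.003 0 0" --pt "0.22 0.01 -0.003 -0.4 0" --pt "0.22 0.01 -0.003 -0.4 0"

```text
clock: 7.25
position: [0.6042, -0.1603, 0.1814]
tool_rot: [[1.0, 0.029, 0.007], [0.029, -1.0, -0.002], [0.007, 0.002, -1.0]]
wrist_force: [0.5, 0.3, -0.2]
finger_gap: 0.0521
grasp_force: 0.0
```

```bash
cat >> h.py <<'E'
def parst(p):
    W=w(p);S=w2st(W);hsv=cv2.cvtColor(p['pixels'],cv2.COLOR_RGB2HSV).astype(int)
    m=(W[...,2]>.078)&(W[...,2]<.097)&(abs(S[...,0])<60)&(abs(S[...,1])<235)&(hsv[...,0]<30)
    n,l,st,_=cv2.connectedComponentsWithStats(cv2.morphologyEx(m.astype(np.uint8),cv2.MORPH_CLOSE,np.ones((3,3))))
    for i in range(1,n):
        if st[i,4]>25: print('in tray: st mm',S[l==i].mean(0).round(1),'z',np.median(W[l==i][:,2]).round(3),'n',st[i,4])
E
python3 - <<'E'
from h import *
s=sensors.read_state(); print(s['clock'],s['finger_gap'])
p=cam('top'); parcels(p); tray(p); parst(p)
p=cam('side'); tray(p); parst(p)
to(.4445,-.1773,.012,6)
E
```

```text
7.25 0.052099376713116714
px [382 197   8   7] n 29 top z 0.071 mean [ 0.5557 -0.4018] rect [ 0.5554 -0.4013] [15.7 14.4] long axis deg 9
px [262 215  14  17] n 202 top z 0.049 mean [ 0.4476 -0.0608] rect [ 0.4478 -0.0607] [48.9 37.9] long axis deg 11
px [231 218  15  18] n 200 top z 0.049 mean [0.4262 0.0284] rect [0.427  0.0296] [48.1 39.2] long axis deg 7
floor y [-150.8483 -147.1595  105.4173  131.6481]
tray rear: min -217.8 5% -215.8 med -214.0 n 98
floor y [-213.7673 -187.3828   61.6701   63.7495]
in tray: st mm [  -6.  -157.8] z 0.086 n 153
pos [ 0.6022 -0.1598  0.1771] psi 1.7 -> units [-1.056  0.086  1.099] turn -0.048
```

Request:
carry_out --pt "1 -0.3 0.04 0 0" --pt "1 -0.6 0.06 0 0" --pt "1 -0.9 0.08 0 0" --pt "1 -1 0.086 0 -0.048" --pt "1 -1 0.086 0.2 -0.048" --pt "1 -1 0.086 0.2 -0.048"

```text
clock: 8.1
position: [0.451, -0.1766, 0.1445]
tool_rot: [[0.995, 0.105, -0.004], [0.105, -0.995, 0.001], [-0.004, -0.002, -1.0]]
wrist_force: [-1.1, 0.4, -0.0]
finger_gap: 0.0853
grasp_force: 0.0
```

```bash
python3 - <<'E'
from h import *
p=cam('side'); parcels(p); p=cam('top'); parcels(p); parst(p)
to(.4445,-.1773,.012,6)
E
```

```text
px [253 187  16  15] n 58 top z 0.085 mean [ 0.6    -0.1437] rect [ 0.5996 -0.1445] [48.4 16.1] long axis deg 0
px [302 211  13   7] n 42 top z 0.045 mean [ 0.4407 -0.1619] rect [ 0.4411 -0.1624] [40.1 13.8] long axis deg 4
px [285 228  15  11] n 69 top z 0.045 mean [ 0.4428 -0.0483] rect [ 0.4438 -0.0479] [38.4 38.3] long axis deg 50
px [277 245  19  16] n 154 top z 0.046 mean [0.4243 0.0341] rect [0.4237 0.0322] [41.9 46.8] long axis deg -2
px [300 165  16  19] n 181 top z 0.091 mean [ 0.6054 -0.158 ] rect [ 0.6023 -0.1605] [49.4 40. ] long axis deg 1
px [382 197   8   7] n 30 top z 0.071 mean [ 0.5555 -0.4017] rect [ 0.5554 -0.4012] [15.  14.4] long axis deg 8
px [262 215  14  17] n 202 top z 0.049 mean [ 0.4474 -0.0607] rect [ 0.4478 -0.0609] [49.1 37.7] long axis deg 12
px [231 218  15  18] n 204 top z 0.049 mean [0.4264 0.0287] rect [0.4268 0.0296] [48.1 39.1] long axis deg 7
in tray: st mm [   6.1 -171.6] z 0.089 n 180
pos [ 0.4524 -0.1769  0.1463] psi 6.0 -> units [-0.052 -0.002  0.895] turn 0.000
```

Request:
carry_out --pt "1 -0.052 0 0.4 0" --pt "1 -0.052 0 0.75 0" --pt "1 -0.052 0 0.895 0" --pt "1 -0.052 0 0.895 0" --pt "-1 -0.052 0 0.895 0" --pt "-1 -0.052 0 0.895 0" --pt "-1 -0.052 0 0.895 0" --pt "-1 -0.052 0 0.895 0" --pt "-1 -0.052 0 0.895 0" --pt "-1 -0.052 0 0.895 0"

```text
clock: 9.45
position: [0.4454, -0.1782, 0.0133]
tool_rot: [[0.995, 0.105, 0.002], [0.105, -0.995, -0.001], [0.002, 0.001, -1.0]]
wrist_force: [-2.7, -0.6, 16.3]
finger_gap: 0.0394
grasp_force: 38.2
```

Request:
carry_out --pt "-1 0 0 -0.3 0" --pt "-1 0 0 -0.7 0" --pt "-1 0 0 -1 0" --pt "-1 0 0 -1 0" --pt "-1 0.3 -0.1 -1 0" --pt "-1 0.6 -0.2 -1 0" --pt "-1 0.8 -0.3 -1 0" --pt "-1 0.8 -0.3 -1 0"

```text
clock: 10.45
position: [0.5605, -0.1185, 0.1611]
tool_rot: [[0.994, 0.107, -0.001], [0.107, -0.994, 0.001], [-0.0, -0.001, -1.0]]
wrist_force: [-0.4, -0.3, -1.4]
finger_gap: 0.0392
grasp_force: 41.9
```

Request:
carry_out --pt "-1 0.15 -0.07 0 0" --pt "-1 0.276 -0.133 0 0.048" --pt "-1 0.276 -0.133 0.3 0.048" --pt "-1 0.276 -0.133 0.3 0.048" --pt "-1 0.276 -0.133 0.3 0.048"

```text
clock: 11.08
position: [0.5984, -0.097, 0.1181]
tool_rot: [[1.0, 0.029, 0.0], [0.029, -1.0, -0.0], [0.0, 0.0, -1.0]]
wrist_force: [1.0, -0.1, -1.0]
finger_gap: 0.0394
grasp_force: 41.8
```

```bash
python3 - <<'E'
from h import *
s=sensors.read_state(); print(s['clock'],s['finger_gap'],s['grasp_force'],s['wrist_force'])
tray(cam('side'))
x,y=st2w(0,-110); to(x,y,.056,1.65)
E
```

```text
11.075 0.039426388274261044 41.76113784313202 [ 0.9886 -0.149  -0.9546]
tray rear: min -217.4 5% -213.9 med -212.8 n 63
floor y [-210.7603 -191.2861   61.7978   67.4232]
pos [ 0.5988 -0.0969  0.1185] psi 1.7 -> units [-0.004 -0.007  0.417] turn 0.000
```

Request:
carry_out --pt "-1 -0.004 -0.007 0.2 0" --pt "-1 -0.004 -0.007 0.35 0" --pt "-1 -0.004 -0.007 0.417 0" --pt "-1 -0.004 -0.007 0.417 0" --pt "0.22 -0.004 -0.007 0.417 0" --pt "0.22 -0.004 -0.007 0.417 0" --pt "0.22 -0.004 -0.007 0.417 0" --pt "0.22 -0.004 -0.007 0 0" --pt "0.22 -0.004 -0.007 -0.3 0" --pt "0.22 -0.004 -0.007 -0.3 0"

```text
clock: 12.38
position: [0.5996, -0.0956, 0.1658]
tool_rot: [[1.0, 0.029, 0.006], [0.029, -1.0, -0.001], [0.006, 0.001, -1.0]]
wrist_force: [0.4, -0.5, -1.4]
finger_gap: 0.052
grasp_force: 0.0
```

Request:
carry_out --pt "1 -0.3 -0.08 0 0" --pt "1 -0.6 -0.16 0 -0.05" --pt "1 -0.99 -0.263 0 -0.115" --pt "1 -0.99 -0.263 0.15 -0.115" --pt "1 -0.99 -0.263 0.15 -0.115" --pt "1 -0.99 -0.263 0.15 -0.115"

```text
clock: 13.12
position: [0.4488, -0.0603, 0.1398]
tool_rot: [[0.978, 0.208, -0.0], [0.208, -0.978, 0.0], [-0.0, -0.0, -1.0]]
wrist_force: [0.6, 0.6, -0.5]
finger_gap: 0.0855
grasp_force: 0.0
```

```bash
python3 - <<'E'
from h import *
p=cam('side'); parcels(p); tray(p); p=cam('top'); parcels(p)
to(.4478,-.0607,.012,12)
E
```

```text
px [244 186  25  27] n 189 top z 0.087 mean [ 0.595  -0.1071] rect [ 0.5972 -0.1143] [51.9 80.3] long axis deg -87
px [285 228  15  10] n 62 top z 0.046 mean [ 0.4429 -0.0479] rect [ 0.4414 -0.0494] [39.3 35.5] long axis deg 58
px [277 245  19  15] n 151 top z 0.046 mean [0.4239 0.0335] rect [0.4234 0.0308] [41.9 46.3] long axis deg -3
tray rear: min -218.8 5% -215.0 med -214.2 n 152
floor y [-213.295  -195.7506   62.1969   64.1099]
px [280 164  14   9] n 102 top z 0.090 mean [ 0.6097 -0.0948] rect [ 0.6105 -0.0954] [25.5 38.8] long axis deg -86
px [301 165  15  20] n 163 top z 0.090 mean [ 0.6057 -0.1632] rect [ 0.6024 -0.1601] [49.7 39.3] long axis deg 0
px [382 197   8   7] n 30 top z 0.071 mean [ 0.5559 -0.4013] rect [ 0.5559 -0.4018] [15.5 16. ] long axis deg -86
px [231 218  14  18] n 187 top z 0.049 mean [0.4246 0.0296] rect [0.426  0.0285] [48.4 39.2] long axis deg 2
pos [ 0.4488 -0.0604  0.1399] psi 12.0 -> units [-0.008  0.001  0.853] turn 0.000
```

Request:
carry_out --pt "1 -0.008 0 0.4 0" --pt "1 -0.008 0 0.75 0" --pt "1 -0.008 0 0.853 0" --pt "1 -0.008 0 0.853 0" --pt "-1 -0.008 0 0.853 0" --pt "-1 -0.008 0 0.853 0" --pt "-1 -0.008 0 0.853 0" --pt "-1 -0.008 0 0.853 0" --pt "-1 -0.008 0 0.853 0" --pt "-1 -0.008 0 0.853 0"

```text
clock: 14.48
position: [0.4478, -0.0607, 0.0129]
tool_rot: [[0.978, 0.208, 0.002], [0.208, -0.978, -0.0], [0.002, 0.001, -1.0]]
wrist_force: [-2.1, 0.1, 20.4]
finger_gap: 0.0396
grasp_force: 38.1
```

Request:
carry_out --pt "-1 0 0 -0.3 0" --pt "-1 0 0 -0.7 0" --pt "-1 0 0 -0.9 0" --pt "-1 0 0 -0.9 0" --pt "-1 0.3 0 -0.9 0" --pt "-1 0.6 0.01 -0.9 0.05" --pt "-1 0.85 0.015 -0.9 0.115" --pt "-1 0.99 0.018 -0.9 0.115" --pt "-1 0.99 0.018 -0.6 0.115" --pt "-1 0.99 0.018 -0.6 0.115"

```text
clock: 15.72
position: [0.5905, -0.0321, 0.0985]
tool_rot: [[1.0, 0.03, -0.006], [0.03, -1.0, -0.0], [-0.006, -0.0, -1.0]]
wrist_force: [0.5, -1.1, -0.8]
finger_gap: 0.0396
grasp_force: 42.0
```

```bash
python3 - <<'E'
from h import *
s=sensors.read_state(); print(s['clock'],s['finger_gap'],s['grasp_force'],s['wrist_force'])
tray(cam('side'))
x,y=st2w(0,-46); to(x,y,.056,1.65)
E
```

```text
15.725 0.03956449620315688 41.99027895927429 [ 0.4599 -1.0577 -0.8315]
tray rear: min -219.5 5% -216.8 med -213.3 n 99
floor y [-214.155  -199.6128   62.2974   63.0194]
pos [ 0.5917 -0.0322  0.1005] psi 1.7 -> units [ 0.032 -0.002  0.297] turn 0.000
```

Request:
carry_out --pt "-1 0.02 0 0.1 0" --pt "-1 0.02 0 0.22 0" --pt "-1 0.02 0 0.297 0" --pt "-1 0.02 0 0.297 0" --pt "0.22 0.02 0 0.297 0" --pt "0.22 0.02 0 0.297 0" --pt "0.22 0.02 0 0.297 0" --pt "0.22 0.02 0 0 0" --pt "0.22 0.02 0 -0.4 0" --pt "0.22 0.02 0 -0.4 0"

```text
clock: 17.02
position: [0.5981, -0.0322, 0.1662]
tool_rot: [[1.0, 0.029, 0.007], [0.029, -1.0, 0.0], [0.007, 0.0, -1.0]]
wrist_force: [0.1, 0.5, -0.7]
finger_gap: 0.0521
grasp_force: 0.0
```

Request:
carry_out --pt "1 -0.3 -0.12 0 0" --pt "1 -0.6 -0.25 0 0" --pt "1 -0.9 -0.439 0 -0.037" --pt "1 -1 -0.439 0.1 -0.037" --pt "1 -1 -0.439 0.1 -0.037" --pt "1 -1 -0.439 0.1 -0.037"

```text
clock: 17.77
position: [0.4449, 0.0291, 0.1469]
tool_rot: [[0.996, 0.087, 0.001], [0.087, -0.996, 0.0], [0.001, -0.0, -1.0]]
wrist_force: [0.7, 0.4, -0.2]
finger_gap: 0.0854
grasp_force: 0.0
```

```bash
python3 - <<'E'
from h import *
p=cam('side'); parcels(p); tray(p); p=cam('top'); parcels(p)
to(.4267,.0293,.012,5)
E
```

```text
px [234 187  35  38] n 350 top z 0.087 mean [ 0.594  -0.0724] rect [ 0.5956 -0.081 ] [ 51.5 143.8] long axis deg -88
px [277 246  16  14] n 81 top z 0.046 mean [0.4251 0.0421] rect [0.4242 0.0325] [36.3 45.7] long axis deg -3
tray rear: min -218.3 5% -213.0 med -213.9 n 207
floor y [-201.0012 -175.7646   62.7787   65.1716]
px [258 162  15  20] n 207 top z 0.091 mean [ 0.5951 -0.0325] rect [ 0.5958 -0.0325] [50.9 39.3] long axis deg 1
px [279 164  15  20] n 213 top z 0.091 mean [ 0.5968 -0.0962] rect [ 0.597  -0.0962] [50.6 39.4] long axis deg 1
px [300 165  16  20] n 215 top z 0.090 mean [ 0.6016 -0.16  ] rect [ 0.6018 -0.16  ] [50.5 39.2] long axis deg 1
px [383 197   7   7] n 27 top z 0.072 mean [ 0.5559 -0.4018] rect [ 0.5558 -0.4016] [14.5 14.3] long axis deg 86
pos [0.4449 0.0291 0.1469] psi 5.0 -> units [-0.121 -0.012  0.899] turn -0.000
```

Request:
carry_out --pt "1 -0.121 -0.01 0.4 0" --pt "1 -0.121 -0.01 0.75 0" --pt "1 -0.121 -0.01 0.899 0" --pt "1 -0.121 -0.01 0.899 0" --pt "-1 -0.121 -0.01 0.899 0" --pt "-1 -0.121 -0.01 0.899 0" --pt "-1 -0.121 -0.01 0.899 0" --pt "-1 -0.121 -0.01 0.899 0" --pt "-1 -0.121 -0.01 0.899 0" --pt "-1 -0.121 -0.01 0.899 0"

```text
clock: 19.12
position: [0.4265, 0.0291, 0.013]
tool_rot: [[0.996, 0.087, 0.002], [0.087, -0.996, 0.0], [0.002, -0.0, -1.0]]
wrist_force: [-2.9, 0.3, 17.5]
finger_gap: 0.0403
grasp_force: 37.7
```

Request:
carry_out --pt "-1 0 0 -0.3 0" --pt "-1 0 0 -0.7 0" --pt "-1 0 0 -0.9 0" --pt "-1 0 0 -0.9 0" --pt "-1 0.3 0.02 -0.9 0" --pt "-1 0.6 0.04 -0.9 0" --pt "-1 0.8 0.06 -0.9 0.037" --pt "-1 0.8 0.06 -0.9 0.037"

```text
clock: 20.12
position: [0.5471, 0.0307, 0.1456]
tool_rot: [[1.0, 0.028, -0.001], [0.028, -1.0, -0.0], [-0.001, 0.0, -1.0]]
wrist_force: [-1.4, -0.2, -1.3]
finger_gap: 0.0402
grasp_force: 41.3
```

Request:
carry_out --pt "-1 0.2 0 0 0" --pt "-1 0.316 0 0.2 0" --pt "-1 0.316 0 0.3 0" --pt "-1 0.316 0 0.3 0" --pt "-1 0.316 0 0.3 0"

```text
clock: 20.75
position: [0.5932, 0.0321, 0.1025]
tool_rot: [[1.0, 0.03, 0.0], [0.03, -1.0, -0.0], [0.0, 0.0, -1.0]]
wrist_force: [0.7, -0.1, -1.8]
finger_gap: 0.0399
grasp_force: 41.3
```

```bash
python3 - <<'E'
from h import *
s=sensors.read_state(); print(s['clock'],s['finger_gap'],s['grasp_force'],s['wrist_force'])
tray(cam('side'))
x,y=st2w(0,18); to(x,y,.056,1.65)
E
```

```text
20.75 0.039924761655035744 41.28305397054646 [ 0.7352 -0.1264 -1.7735]
tray rear: min -218.1 5% -214.0 med -214.0 n 171
floor y [-215.458  -207.649    62.4606   94.6129]
pos [0.5934 0.0321 0.1028] psi 1.7 -> units [0.007 0.    0.312] turn 0.000
```

Request:
carry_out --pt "-1 0.007 0 0.1 0" --pt "-1 0.007 0 0.22 0" --pt "-1 0.007 0 0.312 0" --pt "-1 0.007 0 0.312 0" --pt "0.22 0.007 0 0.312 0" --pt "0.22 0.007 0 0.312 0" --pt "0.22 0.007 0 0.312 0" --pt "0.22 0.007 0 0 0" --pt "0.22 0.007 0 -0.4 0" --pt "0.22 0.007 0 -0.4 0"

```text
clock: 22.05
position: [0.5968, 0.0323, 0.1663]
tool_rot: [[1.0, 0.029, 0.007], [0.029, -1.0, 0.001], [0.007, -0.001, -1.0]]
wrist_force: [0.2, 0.2, -1.1]
finger_gap: 0.052
grasp_force: 0.0
```

Request:
carry_out --pt "0.22 0 0.3 0 0" --pt "-1 0 0.6 0 0" --pt "-1 0 0.9 0 0" --pt "-1 0 0.9 0 0"

```text
clock: 22.55
position: [0.5979, -0.107, 0.1613]
tool_rot: [[1.0, 0.024, -0.001], [0.024, -1.0, -0.002], [-0.001, 0.002, -1.0]]
wrist_force: [0.5, 1.2, -1.0]
finger_gap: 0.0001
grasp_force: 0.0
```

Request:
carry_out --pt "-1 0 0.3 0 0" --pt "-1 0 0.6 0 0" --pt "-1 0 0.873 0 0" --pt "-1 0 0.873 0 0" --pt "-1 0 0.873 0.2 0" --pt "-1 0 0.873 0.2 0"

```text
clock: 23.3
position: [0.6015, -0.2318, 0.13]
tool_rot: [[1.0, 0.031, -0.003], [0.031, -1.0, 0.002], [-0.003, -0.002, -1.0]]
wrist_force: [-0.6, 0.7, 0.2]
finger_gap: -0.0001
grasp_force: 0.0
```

```bash
python3 - <<'E'
from h import *
s=sensors.read_state(); print(s['clock'],s['finger_gap'])
p=cam('side'); parcels(p); tray(p); p=cam('top'); parcels(p); save(p,'t2.png',(130,100,430,325),2.5)
x,y=st2w(0,-250); to(x,y,.051,1.65)
E
```

```text
23.3 -8.624178131991465e-05
px [223 187  46  49] n 524 top z 0.087 mean [ 0.5932 -0.0365] rect [ 0.5942 -0.0509] [ 53.1 209.7] long axis deg -87
tray rear: min -218.9 5% -213.7 med -213.8 n 200
floor y [-217.5007 -212.8607   66.1134   94.5257]
px [236 160  15  20] n 199 top z 0.091 mean [0.5934 0.0314] rect [0.5931 0.0313] [49.5 38.8] long axis deg 7
px [258 162  15  20] n 215 top z 0.090 mean [ 0.5951 -0.0325] rect [ 0.5954 -0.0325] [50.1 39.6] long axis deg 2
px [279 164  15  20] n 218 top z 0.091 mean [ 0.5969 -0.0962] rect [ 0.5974 -0.0962] [50.8 39.9] long axis deg 2
px [300 165  16  20] n 219 top z 0.090 mean [ 0.602  -0.1601] rect [ 0.6022 -0.1603] [50.6 39.1] long axis deg 1
pos [ 0.6027 -0.2327  0.1323] psi 1.7 -> units [-0.004  0.021  0.542] turn 0.001
```

View pics/t2.png

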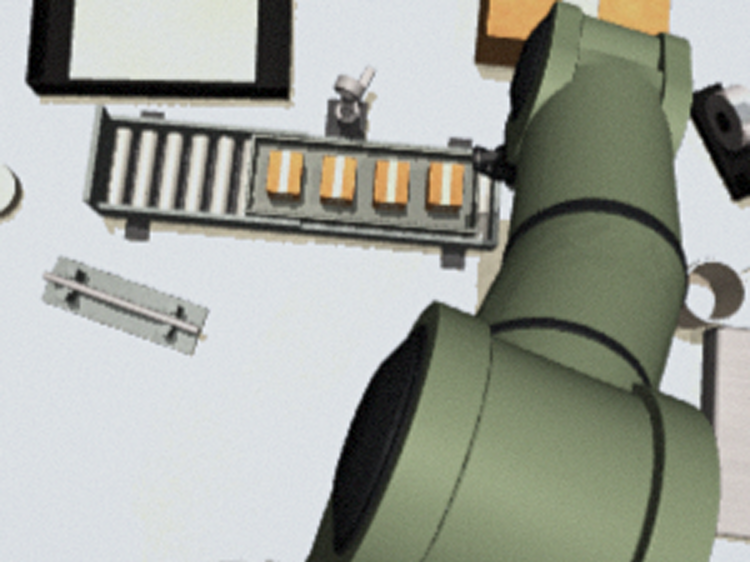

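```bash
python3 - <<'E'
from h import *
for n in('top','side'):
    p=cam(n); W=w(p); S=w2st(W)
    for a,b in((.1,.125),(.125,.14),(.14,.16),(.16,.18),(.18,.2),(.2,.22)):
        q=S[(W[...,2]>a)&(W[...,2]<b)&(abs(S[...,0])<60)&(S[...,1]<-180)&(S[...,1]>-330)]
        if len(q)>2: print(n,a,len(q),np.percentile(q[:,0],[2,98]),np.percentile(q[:,1],[2,50,98]))
print(w2st(sensors.read_state()['position']))
E
```

```text
top 0.14 8 [-10.853   -3.5361] [-242.4914 -237.3137 -233.5989]
top 0.16 6 [-12.1866  -6.5571] [-240.4404 -235.0561 -229.7766]
top 0.18 30 [-12.723  -0.269] [-232.7274 -221.7406 -210.6044]
top 0.2 27 [-16.741    9.4485] [-232.3375 -210.1955 -191.886 ]
side 0.125 10 [-12.3756   7.2277] [-248.8843 -242.3664 -236.0515]
side 0.14 43 [-13.0078   9.6555] [-251.4004 -237.7678 -231.2286]
side 0.16 34 [-14.5884   8.71  ] [-272.6022 -241.1562 -218.7021]
side 0.18 67 [-17.5496  10.1046] [-288.6192 -231.2732 -201.8039]
side 0.2 101 [-19.3106   7.3853] [-298.8708 -229.6931 -188.1932]
[   0.8445 -247.474 ]
```

Request:
carry_out --pt "-1 0 0.03 0 -0.11" --pt "-1 0 0.03 0 -0.22" --pt "-1 0 0.03 0 -0.33" --pt "-1 0 0.03 0 -0.44" --pt "-1 0 0.03 0 -0.55" --pt "-1 0 0.03 0 -0.66" --pt "-1 0 0.03 0 -0.77" --pt "-1 0 0.03 0 -0.88" --pt "-1 0 0.03 0 -1" --pt "-1 0 0.03 0 -1"

```text
clock: 24.75
position: [0.6027, -0.2384, 0.1326]
tool_rot: [[-0.028, 1.0, 0.001], [1.0, 0.028, -0.0], [-0.0, 0.001, -1.0]]
wrist_force: [0.2, 1.2, -0.1]
finger_gap: -0.0
grasp_force: 0.0
```

Request:
carry_out --pt "-1 0 -0.039 0.15 0" --pt "-1 0 -0.039 0.3 0" --pt "-1 0 -0.039 0.45 0" --pt "-1 0 -0.039 0.542 0" --pt "-1 0 -0.039 0.542 0" --pt "-1 0 -0.039 0.542 0"

```text
clock: 25.5
position: [0.5971, -0.2384, 0.0512]
tool_rot: [[-0.029, 1.0, 0.001], [1.0, 0.029, -0.0], [-0.0, 0.001, -1.0]]
wrist_force: [-0.7, -0.1, 0.3]
finger_gap: -0.0001
grasp_force: 0.0
```

```bash
cat > q.py <<'E'
from h import *
s=sensors.read_state(); print(s['clock'],'st',w2st(s['position']),s['position'],s['wrist_force'],'q',s['joint_pos'])
p=cam('side'); tray(p)
E
python3 q.py
```

```text
25.5 st [  -5.1613 -252.4723] [ 0.5971 -0.2384  0.0512] [-0.6596 -0.1064  0.2524] q [ 0.5888  0.8086 -0.4658  1.653   0.4732  0.7935 -0.0608]
tray rear: min -260.0 5% -247.1 med -246.0 n 234
floor y [-215.149  -212.9446   63.8554  129.8194]
```

Request:
carry_out --pt "-1 0.05 0 0 0" --pt "-1 0.1 0 0 0" --pt "-1 0.13 0 0 0" --pt "-1 0.16 0 0 0" --pt "-1 0.19 0 0 0" --pt "-1 0.22 0 0 0" --pt "-1 0.26 0 0 0" --pt "-1 0.3 0 0 0" --pt "-1 0.34 0 0 0" --pt "-1 0.38 0 0 0"

```text
clock: 26.8
position: [0.595, -0.1809, 0.0506]
tool_rot: [[-0.029, 1.0, 0.0], [1.0, 0.029, 0.0], [0.0, 0.0, -1.0]]
wrist_force: [-0.1, -1.5, 0.2]
finger_gap: 0.0001
grasp_force: 0.7
```

Request:
carry_out --pt "-1 0.04 0 0 0" --pt "-1 0.08 0 0 0" --pt "-1 0.12 0 0 0" --pt "-1 0.16 0 0 0" --pt "-1 0.2 0 0 0" --pt "-1 0.24 0 0 0" --pt "-1 0.28 0 0 0" --pt "-1 0.32 0 0 0" --pt "-1 0.36 0 0 0" --pt "-1 0.4 0 0 0"

```text
clock: 28.05
position: [0.5932, -0.121, 0.0505]
tool_rot: [[-0.029, 1.0, -0.0], [1.0, 0.029, 0.0], [0.0, -0.0, -1.0]]
wrist_force: [1.2, -1.8, -0.6]
finger_gap: -0.0005
grasp_force: 0.7
```

```bash
python3 q.py; python3 -c "
from h import *
p=cam('top');parcels(p);save(p,'t3.png',(130,100,430,325),2.5)"
```

```text
28.05 st [  -5.6795 -135.0282] [ 0.5932 -0.121   0.0505] [ 1.2373 -1.7526 -0.6009] q [ 0.4136  0.7634 -0.4581  1.759   0.4755  0.7313 -0.2652]
tray rear: min -143.7 5% -131.2 med -128.7 n 122
floor y [-247.0342 -245.2555  129.0904  130.4924]
px [205 158  16  19] n 215 top z 0.090 mean [0.5915 0.1259] rect [0.5918 0.1264] [50.1 40. ] long axis deg 1
px [226 160  16  20] n 208 top z 0.091 mean [0.5918 0.0615] rect [0.5924 0.0616] [49.  39.8] long axis deg 2
px [248 162  14  19] n 217 top z 0.091 mean [ 0.5943 -0.0018] rect [ 0.594  -0.0016] [49.9 38.7] long axis deg 7
px [269 162  15  20] n 209 top z 0.090 mean [ 0.5988 -0.0653] rect [ 0.5995 -0.0658] [50.1 39.9] long axis deg 1
px [383 197   7   7] n 28 top z 0.071 mean [ 0.556  -0.4017] rect [ 0.5558 -0.4018] [15.  13.4] long axis deg 4
```

View pics/t3.png

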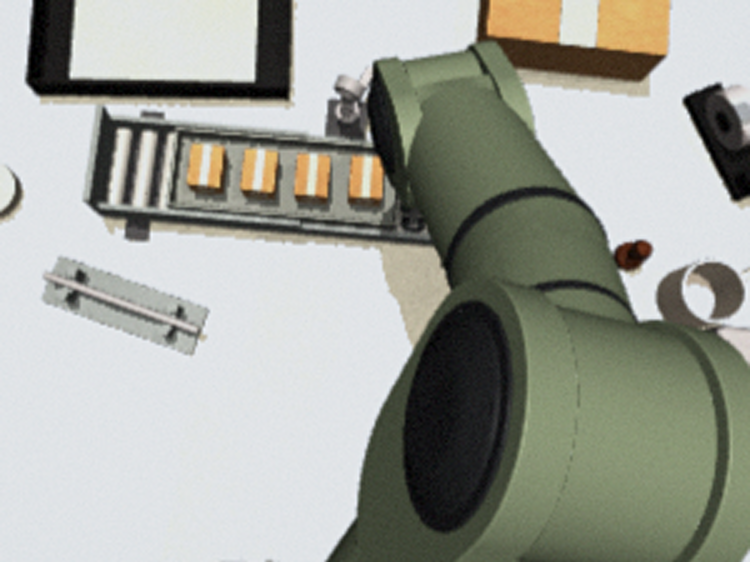

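The tray is moving with the four parcels upright; its rear is near (400,200). Pushing on.

Request:
carry_out --pt "-1 0.04 0 0 0" --pt "-1 0.08 0 0 0" --pt "-1 0.12 0 0 0" --pt "-1 0.16 0 0 0" --pt "-1 0.2 0 0 0" --pt "-1 0.24 0 0 0" --pt "-1 0.28 0 0 0" --pt "-1 0.32 0 0 0" --pt "-1 0.36 0 0 0" --pt "-1 0.4 0 0 0"

```text
clock: 29.4
position: [0.5914, -0.061, 0.0505]
tool_rot: [[-0.029, 1.0, -0.0], [1.0, 0.029, 0.0], [0.0, -0.0, -1.0]]
wrist_force: [-0.6, -1.2, -1.2]
finger_gap: 0.0002
grasp_force: 0.7
```

Request:
carry_out --pt "-1 0.025 0 0 0" --pt "-1 0.05 0 0 0" --pt "-1 0.075 0 0 0" --pt "-1 0.1 0 0 0" --pt "-1 0.12 0 0 0" --pt "-1 0.135 0 0 0" --pt "-1 0.15 0 0 0" --pt "-1 0.16 0 0 0" --pt "-1 0.16 0 0 0"

```text
clock: 30.52
position: [0.5907, -0.0373, 0.0505]
tool_rot: [[-0.03, 1.0, -0.0], [1.0, 0.03, 0.0], [0.0, -0.0, -1.0]]
wrist_force: [-0.0, -0.8, 0.2]
finger_gap: -0.0003
grasp_force: 0.0
```

```bash
python3 q.py
```

```text
30.525 st [ -5.7923 -51.2277] [ 0.5907 -0.0373  0.0505] [-0.0357 -0.8416  0.2068] q [ 0.2741  0.7466 -0.4524  1.7965  0.4738  0.7081 -0.4104]
tray rear: min -57.0 5% -51.6 med -42.5 n 52
floor y [-249.4311 -247.7931  148.0184  149.4853]
```

Press a little further until the force rises.

Request:
carry_out --pt "-1 0.013 0 0 0" --pt "-1 0.026 0 0 0" --pt "-1 0.026 0 0 0"

```text
clock: 30.95
position: [0.5906, -0.0359, 0.0505]
tool_rot: [[-0.028, 1.0, -0.0], [1.0, 0.028, -0.003], [-0.003, -0.0, -1.0]]
wrist_force: [2.0, -11.5, 1.0]
finger_gap: 0.0002
grasp_force: 5.9
```

Request:
carry_out --pt "-1 0.013 0 0 0" --pt "-1 0.026 0 0 0" --pt "-1 0.026 0 0 0"

```text
clock: 31.32
position: [0.5904, -0.0357, 0.0505]
tool_rot: [[-0.025, 1.0, -0.001], [1.0, 0.025, -0.007], [-0.007, -0.001, -1.0]]
wrist_force: [2.0, -29.7, 2.3]
finger_gap: 0.0001
grasp_force: 14.8
```

```bash
python3 q.py; python3 -c "
from h import *
p=cam('top');parcels(p);save(p,'t4.png',(150,110,350,260),3.5)"
```

```text
31.325 st [ -6.054  -49.6751] [ 0.5904 -0.0357  0.0505] [  2.0215 -29.6714   2.3411] q [ 0.2634  0.7452 -0.4461  1.7976  0.4772  0.7093 -0.4239]
tray rear: min -53.8 5% -51.3 med -38.7 n 49
floor y [-249.2607 -247.8842  148.5555  149.4276]
px [177 155  17  20] n 217 top z 0.090 mean [0.589  0.2093] rect [0.5887 0.2093] [50.4 39.9] long axis deg 1
px [198 157  17  20] n 218 top z 0.090 mean [0.5902 0.1447] rect [0.5905 0.1447] [50.  40.7] long axis deg 1
px [220 159  15  20] n 206 top z 0.091 mean [0.5922 0.0816] rect [0.5923 0.0815] [50.2 40.1] long axis deg 2
px [241 160  14  20] n 112 top z 0.091 mean [0.5882 0.0222] rect [0.5966 0.0179] [48.8 38.6] long axis deg 3
px [382 197   8   7] n 28 top z 0.072 mean [ 0.5558 -0.4019] rect [ 0.5556 -0.402 ] [15.3 15.3] long axis deg 5
```

View pics/t4.png

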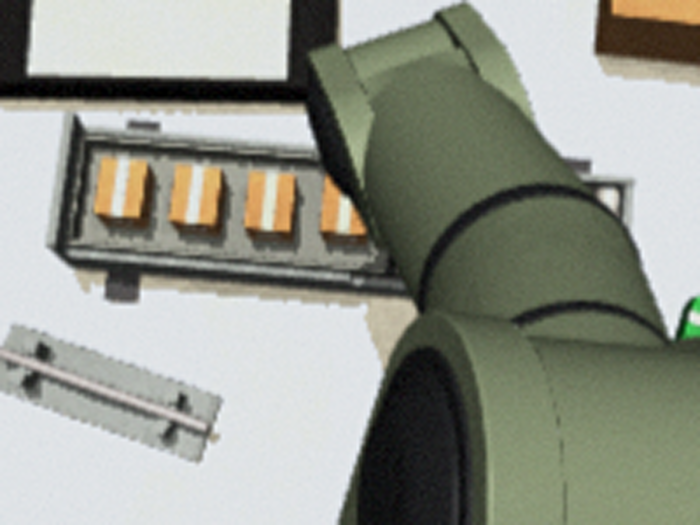

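The tray is home: force has risen to 30 N, with the front against the end stop at the left. Backing off and heading for the rod.

Request:
carry_out --pt "-1 -0.06 0 0 0" --pt "-1 -0.12 0 0 0" --pt "-1 -0.25 0 0 0" --pt "-1 -0.25 0 0 0" --pt "-1 -0.25 0 -0.3 0" --pt "-1 -0.25 0 -0.65 0" --pt "-1 -0.25 0 -1 0" --pt "-1 -0.25 0 -1 0"

```text
clock: 32.42
position: [0.5933, -0.0669, 0.2045]
tool_rot: [[-0.029, 1.0, 0.006], [1.0, 0.029, -0.0], [-0.001, 0.006, -1.0]]
wrist_force: [0.3, 0.6, -0.1]
finger_gap: -0.0001
grasp_force: 0.0
```

Request:
carry_out --pt "-1 0.3 -0.17 0 0" --pt "-1 0.6 -0.34 0 0" --pt "-1 0.9 -0.5 0 0" --pt "-1 0.9 -0.5 0 0"

```text
clock: 32.92
position: [0.5109, 0.0689, 0.2005]
tool_rot: [[-0.035, 0.999, -0.001], [0.999, 0.035, 0.001], [0.001, -0.001, -1.0]]
wrist_force: [0.9, 0.5, 0.4]
finger_gap: 0.0003
grasp_force: 0.0
```

Request:
carry_out --pt "1 0.3 -0.18 0 0" --pt "1 0.6 -0.36 0 0.1" --pt "1 0.96 -0.56 0 0.162" --pt "1 0.96 -0.56 0.2 0.162" --pt "1 0.96 -0.56 0.2 0.162" --pt "1 0.96 -0.56 0.2 0.162"

```text
clock: 33.67
position: [0.425, 0.2064, 0.1709]
tool_rot: [[0.224, 0.975, -0.0], [0.975, -0.224, -0.0], [-0.0, -0.0, -1.0]]
wrist_force: [0.2, -0.4, 0.6]
finger_gap: 0.0852
grasp_force: 0.0
```

```bash
python3 q.py; python3 -c "
from h import *
to(.421,.2095,.021,77.1)
for n in ('side','top'):
    p=cam(n); W=w(p); S=w2st(W)
    q=W[(W[...,2]>.148)&(W[...,2]<.185)&(abs(S[...,0]-84)<25)&(abs(S[...,1]+51)<25)];print('eye',len(q),q.mean(0),rect(q),w2st(q).mean(0))
    q=W[(W[...,2]>.052)&(W[...,2]<.072)&(abs(S[...,0]-115)<50)&(abs(S[...,1]+51)<60)&(np.hypot(S[...,0]-84,S[...,1]+51)>14)];print('tongue',len(q),rect(q),w2st(q).mean(0))
    q=W[region(W,(.3,.52),(.1,.35),(.03,.06))];print('rod',len(q),rect(q))
    save(p,n+'5.png',(200,100,440,330) if n=='side' else (130,90,330,240),2.6 if n=='side' else 3.5)
"
```

```text
33.675 st [-164.3698  197.1488] [0.425  0.2064 0.1709] [ 0.1637 -0.3622  0.5768] q [-0.1221  0.416  -0.5778  2.0285  0.3175  0.7846 -1.1146]
floor y [-24.4549 -21.9518 148.7393 149.4051]
pos [0.4252 0.2065 0.1711] psi 77.0 -> units [ 0.013 -0.032  1.001] turn -0.001
eye 98 [ 0.6789 -0.0315  0.1632] (array([ 0.6811, -0.0334]), array([33.5, 19.9]), 74.7) [ 82.523  -48.0422]
tongue 59 (array([ 0.7072, -0.0402]), array([86. , 14.3]), -28.4) [122.591  -62.8152]
rod 509 (array([0.4203, 0.2099]), array([200.5,  42.2]), 76.8)
eye 93 [ 0.6796 -0.0343  0.1691] (array([ 0.6813, -0.0338]), array([32.9, 16.6]), 69.4) [ 83.2095 -50.8237]
tongue 52 (array([ 0.7041, -0.0356]), array([82.2, 47.3]), -2.8) [116.6625 -63.6012]
rod 73 (array([0.4083, 0.1342]), array([46.5, 21.2]), 52.1)
```

View pics/top5.png

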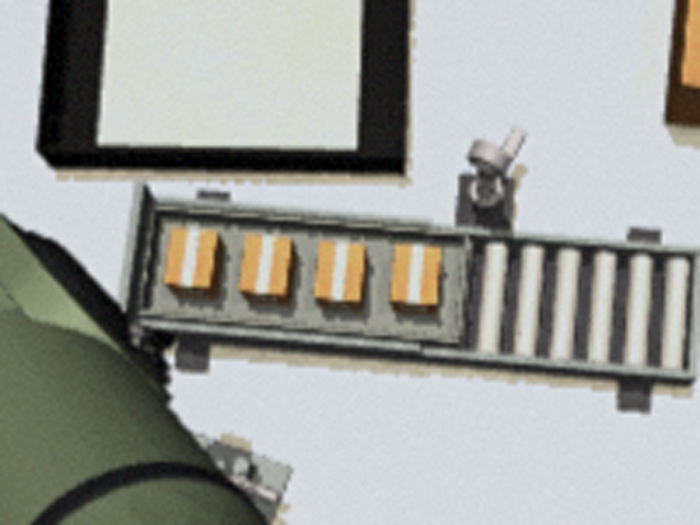

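The tray sits home at the left end with all four parcels, and the tongue is open. It points up and right at about 21°. Grasping the rod at its middle.

Request:
carry_out --pt "1 0.013 -0.032 0.35 0" --pt "1 0.013 -0.032 0.7 0" --pt "1 0.013 -0.032 0.9 0" --pt "1 0.013 -0.032 1 0" --pt "1 0.013 -0.032 1 0" --pt "-1 0.013 -0.032 1 0" --pt "-1 0.013 -0.032 1 0" --pt "-1 0.013 -0.032 1 0" --pt "-1 0.013 -0.032 1 0" --pt "-1 0.013 -0.032 1 0" --force 80

```text
clock: 35.08
position: [0.4204, 0.2101, 0.0208]
tool_rot: [[0.223, 0.975, 0.0], [0.975, -0.223, 0.0], [0.0, 0.0, -1.0]]
wrist_force: [-1.7, -0.8, 8.3]
finger_gap: 0.0075
grasp_force: 78.1
```

```bash
python3 q.py; python3 -c "
from h import *
s=sensors.read_state(); print(s['finger_gap'],s['grasp_force'],s['ft_torque'])"
```

```text
35.075 st [-168.9204  200.9056] [0.4204 0.2101 0.0208] [-1.6763 -0.8024  8.2514] q [-0.2934  0.6682 -0.3887  2.1231  0.5693  0.451  -1.3521]
floor y [ 21.5537  22.3271 148.7964 149.1002]
0.007380650299217601 78.13422918319702 [-0.1857  0.1937 -0.0387]
```

Request:
carry_out --pt "-1 0 0 -0.1 0" --pt "-1 0 0 -0.3 0" --pt "-1 0 0 -0.6 0" --pt "-1 0 0 -1 0" --pt "-1 0 0 -1 0" --pt "-1 0 0 -1 0"

```text
clock: 35.88
position: [0.4201, 0.2096, 0.1708]
tool_rot: [[0.223, 0.975, 0.0], [0.975, -0.223, -0.0], [-0.0, 0.0, -1.0]]
wrist_force: [-0.9, -0.3, -2.2]
finger_gap: 0.0073
grasp_force: 78.2
```

```bash
python3 -c "
from h import *
s=sensors.read_state(); print(s['finger_gap'],s['grasp_force'],s['position'])
p=cam('side'); save(p,'s6.png',(180,190,400,355),3.5)
W=w(p); q=W[region(W,(.3,.55),(.05,.4),(.155,.205))]; R=s['tool_rot']; l=(q-s['position'])@R*1000
m=(abs(l[:,0])>30)&(abs(l[:,1])<25)&(abs(l[:,0])<130); print(m.sum()); l=l[m]
for a in range(-120,120,20):
    k=(l[:,0]>a)&(l[:,0]<=a+20)
    if k.sum(): print(a,k.sum(),np.median(l[k],0))
print(l[:,0].min(),l[:,0].max())
"
```

```text
0.007313250719027699 78.1951367855072 [0.4201 0.2096 0.1708]
173
-120 1 [-100.6486   -2.024   -21.8923]
-100 23 [-91.4067  -3.2124 -22.2259]
-80 2 [-79.1062  -2.3743 -23.0691]
-60 9 [-43.9835  -0.0367 -21.8969]
-40 1 [-39.5121  -0.3854 -22.5944]
20 16 [ 34.6987  -3.7    -22.1306]
40 39 [ 49.0214  -3.3749 -22.0253]
60 38 [ 69.8215  -3.7694 -22.4919]
80 44 [ 91.7352  -3.26   -21.9646]
-100.64855316686267 99.71593836126077
```

View pics/s6.png

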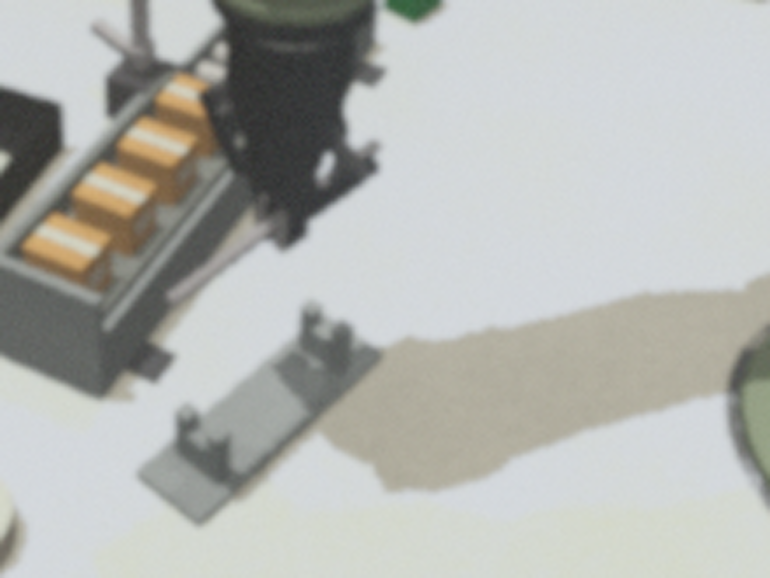

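The rod is held level at its middle, with its ends at ±100 mm. Moving to the insertion start, tip about 20 mm short of the eye.

Request:
carry_out --pt "-1 -0.18 0.2 0 0" --pt "-1 -0.36 0.4 0 0" --pt "-1 -0.55 0.6 0 0" --pt "-1 -0.55 0.6 0 0"

```text
clock: 36.42
position: [0.49, 0.1068, 0.1691]
tool_rot: [[0.227, 0.974, -0.002], [0.974, -0.227, -0.001], [-0.002, -0.002, -1.0]]
wrist_force: [1.0, 0.3, -1.2]
finger_gap: 0.0073
grasp_force: 78.3
```

Request:
carry_out --pt "-1 -0.1 0.1 0 -0.1" --pt "-1 -0.2 0.2 0 -0.2" --pt "-1 -0.3 0.3 0 -0.3" --pt "-1 -0.4 0.4 0 -0.41" --pt "-1 -0.5 0.5 0 -0.52" --pt "-1 -0.545 0.597 0 -0.63" --pt "-1 -0.545 0.597 0 -0.74" --pt "-1 -0.545 0.597 0.1 -0.85" --pt "-1 -0.545 0.597 0.199 -0.927" --pt "-1 -0.545 0.597 0.199 -0.927"

```text
clock: 37.67
position: [0.5574, 0.0107, 0.1391]
tool_rot: [[-0.943, 0.333, -0.003], [0.333, 0.943, 0.001], [0.003, -0.0, -1.0]]
wrist_force: [0.1, -0.1, -0.9]
finger_gap: 0.0072
grasp_force: 78.1
```

```bash
cat > r.py <<'E'
from h import *
s=sensors.read_state(); P=s['position'];R=s['tool_rot'];print(s['clock'],s['finger_gap'],s['joint_pos'],s['wrist_force'],s['ft_torque'])
B=np.array([.681,-.034]); d=B-P[:2]; print('pos',P,'yaw %.1f'%np.degrees(np.arctan2(R[1,0],R[0,0])),'eye in tool: along -x %.1f, y %.1f mm'%(-(R[:2,0]@d)*1000,(R[:2,1]@d)*1000))
for n in('side','top'):
    p=cam(n);W=w(p);S=w2st(W)
    m=(W[...,2]>.143)&(W[...,2]<.185)&(np.hypot(S[...,0]-84,S[...,1]+51)<24);q=W[m]
    if len(q)>20: print(n,'eye',len(q),q.mean(0),rect(q),'z',q[:,2].min().round(3),q[:,2].max().round(3))
    l=(W-P)@R*1000
    m=(W[...,2]>.145)&(W[...,2]<.18)&(l[...,0]<-25)&(l[...,0]>-105)&(abs(l[...,1])<9)
    if m.sum()>5: v=l[m];print('rod front: n',m.sum(),'xmin %.1f'%v[:,0].min(),'med yz',np.median(v[:,1:],0))
E
cat > t.py <<'E'
from h import *
for n in('side','top'):
    p=cam(n);W=w(p);S=w2st(W)
    r=np.hypot(S[...,0]-84,S[...,1]+51)
    m=(W[...,2]>.050)&(W[...,2]<.070)&(r>18)&(r<72)&((S[...,0]>64)|(S[...,1]>-90))&((S[...,0]>62)|(S[...,1]<-44)&(abs(S[...,0])<51))
    if m.sum()>5:
        v=S[m]-[84,-51]; u=v.mean(0); print(n,'tongue n',m.sum(),'latch est deg %.0f'%np.degrees(np.arctan2(-u[1],u[0])),'max r %.0f'%np.hypot(*v.T).max())
E
python3 r.py; python3 t.py
```

```text
37.675 0.00722487686242393 [ 0.4674  0.6717 -0.8552  1.8298  0.6206  0.9354  0.5631] [ 0.1379 -0.1007 -0.883 ] [ 0.0306 -0.0034 -0.0761]
pos [0.5574 0.0107 0.1391] yaw 160.6 eye in tool: along -x 131.4, y -1.0 mm
side eye 108 [ 0.6784 -0.0317  0.1618] (array([ 0.6783, -0.0335]), array([33.6, 19.1]), 73.2) z 0.144 0.178
rod front: n 22 xmin -96.1 med yz [  2.3377 -19.5586]
side tongue n 54 latch est deg 18 max r 68
```

Request:
carry_out --pt "-1 0 -0.007 -0.014 0" --pt "-1 -0.05 -0.007 -0.014 0" --pt "-1 -0.1 -0.007 -0.014 0" --pt "-1 -0.14 -0.007 -0.014 0" --pt "-1 -0.18 -0.007 -0.014 0" --pt "-1 -0.22 -0.007 -0.014 0" --pt "-1 -0.26 -0.007 -0.014 0" --pt "-1 -0.26 -0.007 -0.014 0"

```text
clock: 38.88
position: [0.5953, -0.0042, 0.1427]
tool_rot: [[-0.943, 0.333, -0.0], [0.333, 0.943, 0.0], [0.0, 0.0, -1.0]]
wrist_force: [-0.8, -0.3, -0.7]
finger_gap: 0.0073
grasp_force: 78.1
```

```bash
python3 r.py; python3 t.py; python3 -c "
from h import *
p=cam('side');save(p,'s7.png',(160,140,320,260),4.5)"
```

```text
38.875 0.007251736359881031 [ 0.4656  0.7145 -0.8421  1.7298  0.6253  0.9879  0.6158] [-0.7566 -0.2565 -0.7262] [ 0.0289  0.0141 -0.002 ]
pos [ 0.5953 -0.0042  0.1427] yaw 160.5 eye in tool: along -x 90.7, y 0.5 mm
side eye 78 [ 0.6802 -0.0269  0.1616] (array([ 0.68  , -0.0291]), array([27. , 25.1]), 43.1) z 0.143 0.176
rod front: n 42 xmin -98.2 med yz [  2.1125 -18.3462]
side tongue n 55 latch est deg 18 max r 68
```

View pics/s7.png

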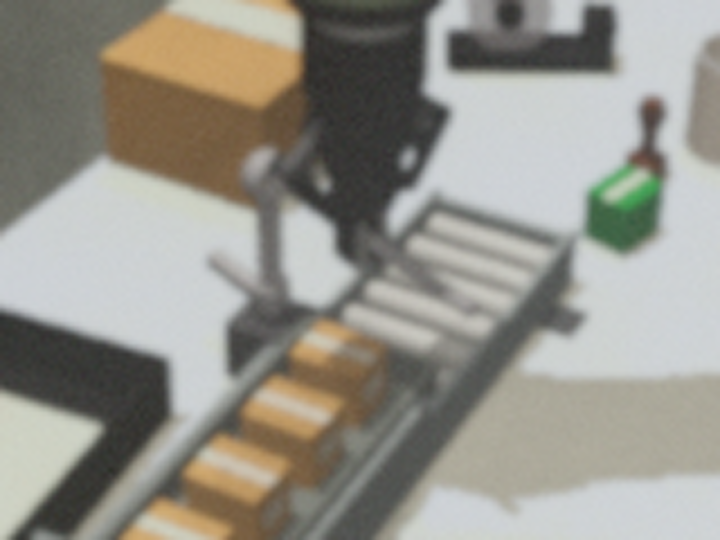

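The rod is at the eye at (262,165) with no contact force and the tongue unmoved. Feeding it on.

Request:
carry_out --pt "-1 -0.05 0.003 0 0" --pt "-1 -0.1 0.003 0 0" --pt "-1 -0.15 0.003 0 0" --pt "-1 -0.2 0.003 0 0" --pt "-1 -0.26 0.003 0 0" --pt "-1 -0.26 0.003 0 0"

```text
clock: 39.88
position: [0.6324, -0.0169, 0.1426]
tool_rot: [[-0.943, 0.334, 0.0], [0.334, 0.943, 0.0], [0.0, 0.0, -1.0]]
wrist_force: [0.4, -0.4, -0.6]
finger_gap: 0.0072
grasp_force: 78.1
```

```bash
python3 r.py; python3 t.py; python3 -c "
from h import *
p=cam('top');save(p,'t7.png',(210,90,370,210),4.5)
s=sensors.read_state();P=s['position'];R=s['tool_rot'];W=w(p);l=(W-P)@R*1000
m=(W[...,2]>.13)&(W[...,2]<.19)&(l[...,0]<-52)&(l[...,0]>-115)&(abs(l[...,1])<15);print(m.sum(),l[m].min(0) if m.any() else '')
p=cam('side');W=w(p);l=(W-P)@R*1000
m=(W[...,2]>.13)&(W[...,2]<.19)&(l[...,0]<-70)&(l[...,0]>-115)&(abs(l[...,1])<15);print(m.sum(),l[m].min(0) if m.any() else '')
"
```

```text
39.875 0.007177071034575358 [ 0.4547  0.7634 -0.8277  1.6265  0.6319  1.0386  0.6633] [ 0.4115 -0.4205 -0.638 ] [0.0256 0.0808 0.0463]
pos [ 0.6324 -0.0169  0.1426] yaw 160.5 eye in tool: along -x 51.5, y 0.1 mm
side eye 49 [ 0.6806 -0.0261  0.158 ] (array([ 0.6846, -0.0267]), array([30.7, 25. ]), 5.9) z 0.144 0.176
rod front: n 30 xmin -97.5 med yz [  1.8238 -17.5008]
side tongue n 56 latch est deg 18 max r 69
0 
12 [-101.582    -0.0521  -24.2549]
```

View pics/t7.png

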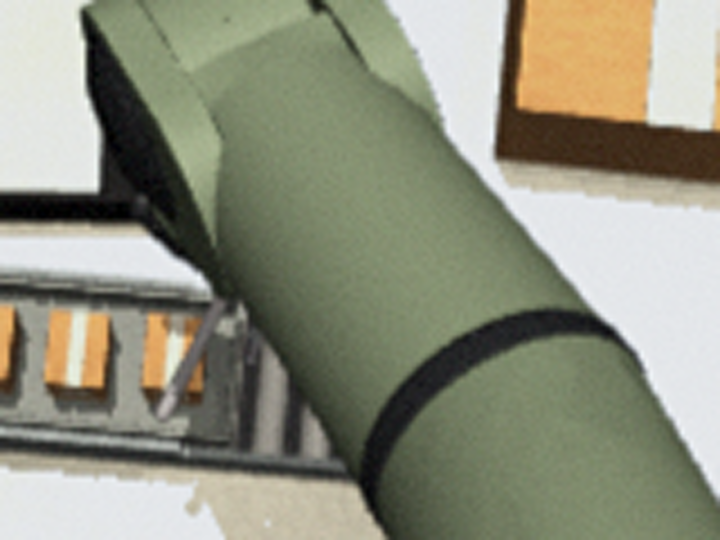

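The rod is through: its far end is seen 100 mm beyond the grip, past the eye. Turning clockwise about the bolt axis in 60° arcs.

Request:
carry_out --pt "-1 -0.0019 0.036 0 0.067" --pt "-1 -0.0075 0.071 0 0.133" --pt "-1 -0.0168 0.106 0 0.2" --pt "-1 -0.03 0.14 0 0.267" --pt "-1 -0.046 0.172 0 0.333" --pt "-1 -0.066 0.202 0 0.4" --pt "-1 -0.088 0.23 0 0.467" --pt "-1 -0.114 0.255 0 0.533" --pt "-1 -0.141 0.278 0 0.6" --pt "-1 -0.172 0.297 0 0.667"

```text
clock: 41.42
position: [0.6718, 0.0172, 0.1432]
tool_rot: [[-0.18, 0.984, 0.002], [0.984, 0.18, 0.001], [0.0, 0.002, -1.0]]
wrist_force: [2.8, 1.1, -1.4]
finger_gap: 0.0073
grasp_force: 78.3
```

```bash
python3 r.py; python3 t.py
```

```text
41.425 0.007307259633303966 [ 0.2397  0.7473 -0.5763  1.5205  0.4531  1.0078 -0.2781] [ 2.7846  1.0744 -1.448 ] [ 0.1786 -0.882   0.3774]
pos [0.6718 0.0172 0.1432] yaw 100.4 eye in tool: along -x 52.0, y -0.2 mm
rod front: n 19 xmin -93.3 med yz [ -4.1957 -23.0736]
side tongue n 20 latch est deg 42 max r 59
```

Request:
carry_out --pt "-1 -0.0019 0.036 0 0.067" --pt "-1 -0.0075 0.071 0 0.133" --pt "-1 -0.0168 0.106 0 0.2" --pt "-1 -0.03 0.14 0 0.267" --pt "-1 -0.046 0.172 0 0.333" --pt "-1 -0.066 0.202 0 0.4" --pt "-1 -0.088 0.23 0 0.467" --pt "-1 -0.114 0.255 0 0.533" --pt "-1 -0.141 0.278 0 0.6" --pt "-1 -0.172 0.297 0 0.667"

```text
clock: 42.88
position: [0.72, -0.0001, 0.143]
tool_rot: [[0.762, 0.648, 0.001], [0.648, -0.762, 0.001], [0.001, -0.0, -1.0]]
wrist_force: [5.0, 2.8, -0.7]
finger_gap: 0.0072
grasp_force: 78.3
```

```bash
python3 r.py; python3 t.py;  python3 -c "
from h import *
p=cam('side');save(p,'s8.png',(160,140,320,260),4.5)"
```

```text
42.875 0.00721352082941786 [ 0.1006  0.7785 -0.318   1.3789  0.259   1.024  -1.1321] [ 4.9797  2.786  -0.7136] [ 0.5851 -1.043   0.0804]
pos [ 0.72   -0.0001  0.143 ] yaw 40.4 eye in tool: along -x 51.7, y 0.5 mm
side eye 123 [ 0.6774 -0.0303  0.1632] (array([ 0.6779, -0.0311]), array([43.2, 24.4]), 27.9) z 0.144 0.178
rod front: n 118 xmin -101.3 med yz [ -1.7316 -21.5922]
side tongue n 59 latch est deg 107 max r 65
```

View pics/s8.png

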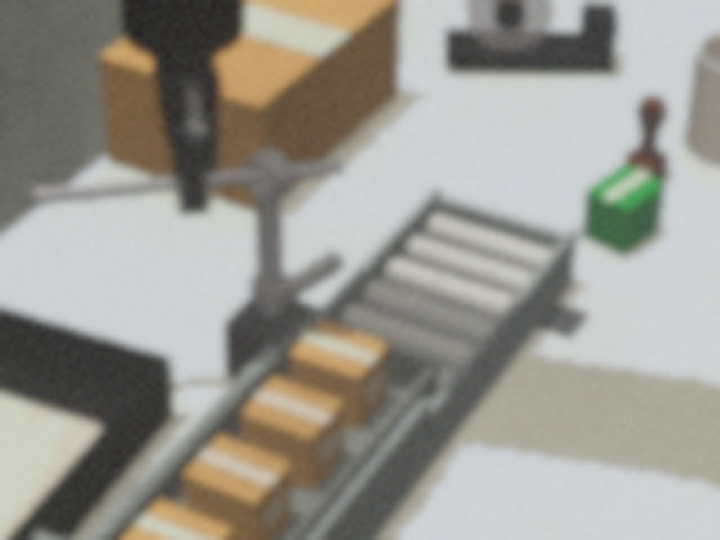

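The rod passes through the eye at (265,170) and the tongue is at about 110°, so it works. Continuing.

Request:
carry_out --pt "-1 -0.0019 0.036 0 0.067" --pt "-1 -0.0075 0.071 0 0.133" --pt "-1 -0.0168 0.106 0 0.2" --pt "-1 -0.03 0.14 0 0.267" --pt "-1 -0.046 0.172 0 0.333" --pt "-1 -0.066 0.202 0 0.4" --pt "-1 -0.088 0.23 0 0.467" --pt "-1 -0.114 0.255 0 0.533" --pt "-1 -0.141 0.278 0 0.6" --pt "-1 -0.172 0.297 0 0.667"

```text
clock: 44.38
position: [0.7289, -0.0505, 0.1428]
tool_rot: [[0.942, -0.336, 0.0], [-0.336, -0.942, 0.001], [-0.0, -0.001, -1.0]]
wrist_force: [4.4, 4.0, -1.2]
finger_gap: 0.0073
grasp_force: 78.2
```

```bash
python3 r.py; python3 t.py
```

```text
44.375 0.007347563375193438 [ 0.0236  0.7813 -0.0618  1.3528  0.0499  1.0087 -1.9605] [ 4.3644  3.9976 -1.1591] [ 0.8495 -0.8539 -0.13  ]
pos [ 0.7289 -0.0505  0.1428] yaw -19.6 eye in tool: along -x 50.7, y 0.5 mm
side eye 91 [ 0.6773 -0.0281  0.1651] (array([ 0.6816, -0.0339]), array([38.4, 26. ]), -51.9) z 0.148 0.179
rod front: n 87 xmin -101.7 med yz [ -1.6593 -22.5308]
side tongue n 67 latch est deg 170 max r 69
```

Request:
carry_out --pt "-1 -0.0005 0.018 0 0.033" --pt "-1 -0.0019 0.036 0 0.067" --pt "-1 -0.004 0.054 0 0.1" --pt "-1 -0.0075 0.071 0 0.133" --pt "-1 -0.0075 0.071 0 0.133"

```text
clock: 45.2
position: [0.7241, -0.06, 0.1427]
tool_rot: [[0.853, -0.521, -0.0], [-0.521, -0.853, 0.001], [-0.001, -0.001, -1.0]]
wrist_force: [3.4, 5.3, -1.4]
finger_gap: 0.0075
grasp_force: 78.4
```

```bash
python3 r.py; python3 t.py
```

```text
45.2 0.007519112578472177 [ 0.0079  0.7751 -0.0109  1.3679  0.0077  0.999  -2.1234] [ 3.3939  5.2874 -1.4194] [ 0.949  -0.6264 -0.1798]
pos [ 0.7241 -0.06    0.1427] yaw -31.4 eye in tool: along -x 50.3, y 0.3 mm
side eye 103 [ 0.6772 -0.0281  0.1643] (array([ 0.68  , -0.0342]), array([43.3, 26.5]), -58.1) z 0.143 0.179
rod front: n 84 xmin -102.9 med yz [ -1.8374 -22.9653]
side tongue n 47 latch est deg 180 max r 68
```

Request:
carry_out --pt "-1 -0.0002 0.012 0 0.022" --pt "-1 -0.0008 0.024 0 0.044" --pt "-1 -0.0008 0.024 0 0.044"

```text
clock: 45.78
position: [0.7223, -0.0628, 0.1427]
tool_rot: [[0.816, -0.579, -0.0], [-0.579, -0.816, 0.001], [-0.001, -0.001, -1.0]]
wrist_force: [3.4, 4.9, -1.9]
finger_gap: 0.0076
grasp_force: 78.4
```

```bash
python3 r.py; python3 t.py
```

```text
45.775 0.007609405743560262 [ 0.0022  0.7727  0.006   1.3742 -0.0066  0.9949 -2.1778] [ 3.3763  4.9481 -1.9299] [ 1.0199 -0.7371 -0.1882]
pos [ 0.7223 -0.0628  0.1427] yaw -35.4 eye in tool: along -x 50.3, y 0.4 mm
side eye 93 [ 0.6775 -0.0285  0.1646] (array([ 0.6789, -0.0323]), array([36.7, 24.5]), -64.3) z 0.144 0.178
rod front: n 80 xmin -103.8 med yz [ -1.3718 -23.2373]
side tongue n 46 latch est deg -177 max r 68
```

Request:
carry_out --pt "-1 -0.0002 0.012 0 0.022" --pt "-1 -0.0008 0.024 0 0.044" --pt "-1 -0.0008 0.024 0 0.044"

```text
clock: 46.35
position: [0.7205, -0.0651, 0.1429]
tool_rot: [[0.774, -0.633, 0.001], [-0.633, -0.774, 0.002], [-0.001, -0.002, -1.0]]
wrist_force: [5.8, 7.3, -0.8]
finger_gap: 0.0071
grasp_force: 78.3
```

```bash
python3 r.py; python3 t.py; python3 -c "
from h import *
p=cam('side');save(p,'s9.png',(170,150,290,240),6)"
```

```text
46.35 0.0071320375301732125 [-0.0039  0.7699  0.0227  1.3808 -0.0211  0.9903 -2.2325] [ 5.8449  7.2517 -0.8489] [ 1.4045 -1.2867 -0.0079]
pos [ 0.7205 -0.0651  0.1429] yaw -39.3 eye in tool: along -x 50.3, y 0.9 mm
side eye 91 [ 0.6777 -0.0287  0.1654] (array([ 0.6802, -0.0343]), array([40.4, 24.8]), -65.2) z 0.145 0.178
rod front: n 81 xmin -103.3 med yz [ -1.0434 -23.0811]
side tongue n 41 latch est deg -178 max r 68
```

View pics/s9.png

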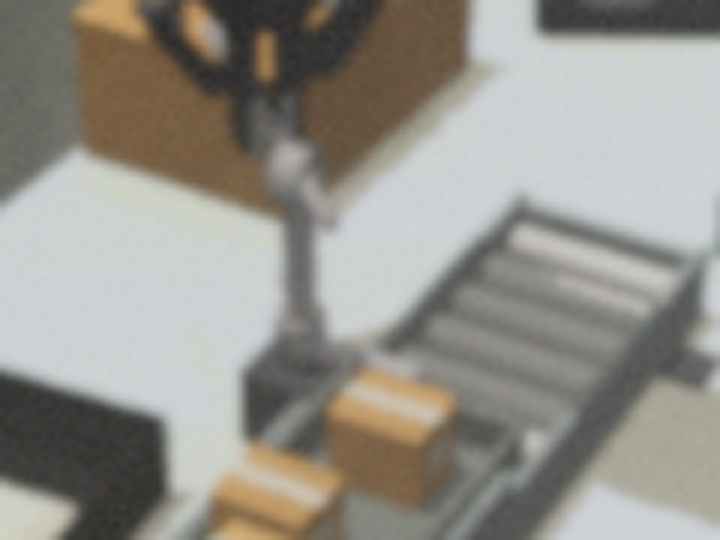

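Request:
carry_out --pt "-1 -0.0002 0.012 0 0.022" --pt "-1 -0.0008 0.024 0 0.044" --pt "-1 -0.0008 0.024 0 0.044"

```text
clock: 46.98
position: [0.7187, -0.0671, 0.143]
tool_rot: [[0.729, -0.685, 0.002], [-0.685, -0.729, 0.003], [-0.0, -0.003, -1.0]]
wrist_force: [10.6, 9.6, -2.9]
finger_gap: 0.007
grasp_force: 78.5
```

```bash
python3 r.py; python3 t.py; python3 -c "
from h import *
p=cam('side');W=w(p);S=w2st(W)
m=(W[...,2]>.056)&(W[...,2]<.072)&(S[...,0]<66)&(S[...,0]>10)&(S[...,1]<-41)&(S[...,1]>-75)
v=S[m];
for a in range(10,66,8):
    k=(v[:,0]>a)&(v[:,0]<=a+8)
    if k.sum(): print(a,k.sum(),v[k,1].min(),v[k,1].mean(),v[k,1].max(),W[m][k,2].mean())
"
```

```text
46.975 0.007003774002060767 [-0.0104  0.7671  0.0393  1.3879 -0.0359  0.9852 -2.2872] [10.6034  9.6467 -2.9284] [ 1.9567 -2.1256  0.1518]
pos [ 0.7187 -0.0671  0.143 ] yaw -43.2 eye in tool: along -x 50.2, y 1.7 mm
side eye 91 [ 0.6778 -0.0285  0.1648] (array([ 0.682 , -0.0331]), array([37.4, 26.5]), -72.9) z 0.143 0.177
rod front: n 86 xmin -102.4 med yz [ -0.4822 -23.2224]
side tongue n 41 latch est deg -178 max r 69
10 4 -52.55289795099826 -50.70603309654741 -47.10389756587184 0.06340604801340706
18 8 -53.807071244288736 -50.18537982610461 -46.883200264314596 0.06366644865235803
26 7 -56.73542531922413 -49.24772442515032 -46.51814976814046 0.06324891082957602
34 6 -55.5852764012088 -49.079677800076496 -43.872254938788664 0.06386961489522383
42 7 -54.09216347177983 -49.17417994188961 -45.411065093180326 0.06358978495354752
50 10 -53.51746793863683 -49.06015973040119 -44.1465817757173 0.06310996475567979
58 9 -54.84512571137312 -47.1082130118302 -42.17039218879312 0.06142729148691471
```

At the stop: force rose to 14 N with no more turning, and the tongue lies level across at y about -50 mm. Unwinding to mid-play, then withdrawing.

Request:
carry_out --pt "-1 -0.0013 -0.03 0 -0.056" --pt "-1 -0.0052 -0.06 0 -0.111" --pt "-1 -0.0117 -0.089 0 -0.167" --pt "-1 -0.0207 -0.117 0 -0.222" --pt "-1 -0.032 -0.145 0 -0.278" --pt "-1 -0.046 -0.172 0 -0.333" --pt "-1 -0.062 -0.197 0 -0.389" --pt "-1 -0.08 -0.22 0 -0.444" --pt "-1 -0.08 -0.22 0 -0.444"

```text
clock: 48.35
position: [0.7312, -0.0372, 0.1425]
tool_rot: [[0.998, -0.059, -0.001], [-0.059, -0.998, 0.0], [-0.001, -0.0, -1.0]]
wrist_force: [0.2, 0.4, -0.2]
finger_gap: 0.0074
grasp_force: 78.5
```

```bash
python3 r.py; python3 t.py
```

```text
48.35 0.007359082703729072 [ 0.0441  0.7862 -0.1319  1.3439  0.1092  1.0198 -1.7362] [ 0.176   0.3977 -0.2279] [ 0.0264 -0.042  -0.0392]
pos [ 0.7312 -0.0372  0.1425] yaw -3.4 eye in tool: along -x 50.3, y -0.2 mm
side eye 114 [ 0.6773 -0.0293  0.1637] (array([ 0.6793, -0.0343]), array([35.2, 34.8]), -48.0) z 0.143 0.179
rod front: n 98 xmin -103.8 med yz [ -1.5633 -20.9258]
side tongue n 43 latch est deg -178 max r 69
```

Request:
carry_out --pt "-1 0.05 0 0 0" --pt "-1 0.1 0 0 0" --pt "-1 0.15 0 0 0" --pt "-1 0.2 0 0 0" --pt "-1 0.26 0 0 0" --pt "-1 0.32 0 0 0" --pt "-1 0.38 0 0 0" --pt "-1 0.44 0 0 0" --pt "-1 0.5 0 0 0" --pt "-1 0.5 0 0 0"

```text
clock: 49.8
position: [0.8069, -0.0417, 0.1424]
tool_rot: [[0.998, -0.06, -0.0], [-0.06, -0.998, 0.0], [-0.0, -0.0, -1.0]]
wrist_force: [-0.4, -0.3, -1.1]
finger_gap: 0.0074
grasp_force: 78.5
```

```bash
python3 r.py; python3 t.py; python3 -c "
from h import *
s=sensors.read_state();P=s['position'];R=s['tool_rot']
p=cam('side');W=w(p);l=(W-P)@R*1000
m=(W[...,2]>.14)&(W[...,2]<.185)&(abs(l[...,0])<112)&(abs(l[...,1])<25)&(l[...,2]>-32);l=l[m]
for a in range(-120,120,20):
    k=(l[:,0]>a)&(l[:,0]<=a+20)
    if k.sum(): print(a,k.sum(),np.median(l[k],0))
"
```

```text
49.8 0.007374870301939776 [ 0.0339  0.9205 -0.1214  1.0643  0.1052  1.1625 -1.7126] [-0.3635 -0.2652 -1.0999] [-0.0267  0.075  -0.0364]
pos [ 0.8069 -0.0417  0.1424] yaw -3.4 eye in tool: along -x 126.2, y -0.1 mm
side eye 98 [ 0.6783 -0.0306  0.1622] (array([ 0.6792, -0.0345]), array([35.4, 17.1]), 88.9) z 0.143 0.177
rod front: n 74 xmin -101.2 med yz [ -1.5467 -20.8584]
side tongue n 43 latch est deg -177 max r 68
-120 3 [-100.1325    3.9473  -15.4892]
-100 21 [-90.2217  -2.0891 -20.9569]
-80 19 [-70.4793  -1.4862 -20.6752]
-60 19 [-50.5636  -2.4497 -21.8288]
-40 16 [-29.695   -0.4989 -19.8104]
-20 74 [-10.1367  -7.1591 -19.1456]
0 12 [  2.1697 -14.0483 -22.0426]
20 10 [ 31.0124  -3.1    -19.3787]
40 15 [ 50.8567  -2.7387 -21.6851]
60 14 [ 68.2111  -1.2853 -20.6855]
80 17 [ 90.9929  -1.1081 -19.6598]
```

Request:
carry_out --pt "-1 0 0 -0.2 0" --pt "-1 0 0 -0.45 0" --pt "-1 0 0 -0.67 0" --pt "-1 0 0 -0.67 0" --pt "-1 0 0 -0.67 0"

```text
clock: 50.68
position: [0.8062, -0.0417, 0.2427]
tool_rot: [[0.998, -0.06, -0.001], [-0.06, -0.998, 0.0], [-0.001, 0.0, -1.0]]
wrist_force: [-0.9, 0.7, -1.4]
finger_gap: 0.0072
grasp_force: 78.5
```

Request:
carry_out --pt "-1 -0.25 -0.13 0 0" --pt "-1 -0.5 -0.27 0 0" --pt "-1 -0.75 -0.4 0 0" --pt "-1 -0.9 -0.5 0 0" --pt "-1 -0.9 -0.5 0 0"

```text
clock: 51.3
position: [0.6748, 0.0429, 0.2429]
tool_rot: [[0.998, -0.058, -0.001], [-0.058, -0.998, 0.0], [-0.001, -0.0, -1.0]]
wrist_force: [0.3, -0.4, -0.5]
finger_gap: 0.0073
grasp_force: 78.5
```

Request:
carry_out --pt "-1 -0.25 -0.13 0 0" --pt "-1 -0.5 -0.27 0 0" --pt "-1 -0.75 -0.4 0 0" --pt "-1 -0.9 -0.5 0 0" --pt "-1 -0.9 -0.5 0 0"

```text
clock: 51.92
position: [0.5452, 0.1251, 0.243]
tool_rot: [[0.998, -0.058, -0.001], [-0.058, -0.998, 0.0], [-0.001, 0.0, -1.0]]
wrist_force: [1.6, 0.1, -1.0]
finger_gap: 0.0069
grasp_force: 78.5
```

Request:
carry_out --pt "-1 -0.1 -0.06 0 -0.1" --pt "-1 -0.25 -0.13 0 -0.2" --pt "-1 -0.4 -0.21 0 -0.3" --pt "-1 -0.55 -0.3 0 -0.4" --pt "-1 -0.7 -0.4 0 -0.5" --pt "-1 -0.8 -0.5 0 -0.6" --pt "-1 -0.872 -0.521 0 -0.7" --pt "-1 -0.872 -0.521 0.2 -0.8" --pt "-1 -0.872 -0.521 0.4 -0.894" --pt "-1 -0.872 -0.521 0.4 -0.894"

```text
clock: 53.18
position: [0.42, 0.2091, 0.1816]
tool_rot: [[0.226, 0.974, -0.004], [0.974, -0.226, -0.001], [-0.002, -0.003, -1.0]]
wrist_force: [0.5, 1.1, -1.2]
finger_gap: 0.0073
grasp_force: 78.5
```

```bash
cat > f.py <<'E'
from h import *
to(.4204,.2101,.021,77.1)
s=sensors.read_state();P=s['position'];R=s['tool_rot'];print(s['joint_pos'],s['finger_gap'])
p=cam('side');W=w(p);l=(W-P)@R*1000
m=(abs(l[...,0])<112)&(abs(l[...,1])<25)&(l[...,2]>-32)&(l[...,2]<-10);l=l[m]
for a in range(-120,120,20):
    k=(l[:,0]>a)&(l[:,0]<=a+20)
    if k.sum(): print(a,k.sum(),np.median(l[k],0))
print(l[:,0].min(),l[:,0].max())
q=W[region(W,(.3,.52),(.1,.35),(.022,.056))];print('forks',len(q),rect(q))
E
python3 f.py; python3 t.py
```

```text
pos [0.42   0.2091 0.1816] psi 76.9 -> units [0.009 0.004 1.071] turn -0.002
[-0.1782  0.3846 -0.5138  2.0259  0.2588  0.7973 -1.0721] 0.00734502615424633
-120 1 [-101.6181   -2.8567  -19.7357]
-100 23 [-91.7981  -2.735  -22.6309]
-60 6 [-43.8769  -0.525  -23.5313]
-40 3 [-39.5989  -2.0231 -23.9243]
-20 15 [ -4.0049 -17.6995 -20.6284]
0 109 [  8.0102  -5.8921 -22.736 ]
20 33 [ 30.8941  -4.028  -21.9474]
40 36 [ 49.6924  -3.1869 -21.8048]
60 37 [ 69.7355  -3.9234 -21.4855]
80 47 [ 89.8913  -3.7657 -21.851 ]
100 1 [100.026   -0.3966 -22.034 ]
-101.61808587447189 100.02598236706984
forks 327 (array([0.4216, 0.2126]), array([144.5,  41.4]), 76.9)
side tongue n 32 latch est deg -175 max r 58
top tongue n 85 latch est deg -177 max r 66
```

Request:
carry_out --pt "-1 0.007 0.004 0.25 0" --pt "-1 0.007 0.004 0.5 0" --pt "-1 0.007 0.004 0.7 0" --pt "-1 0.007 0.004 0.75 0" --pt "-1 0.007 0.004 0.75 0" --pt "-1 0.007 0.004 0.75 0"

```text
clock: 54.08
position: [0.4218, 0.2113, 0.0721]
tool_rot: [[0.225, 0.974, 0.002], [0.974, -0.225, 0.001], [0.001, 0.002, -1.0]]
wrist_force: [-1.4, 1.0, -0.6]
finger_gap: 0.0073
grasp_force: 78.5
```

```bash
python3 f.py
```

```text
pos [0.4218 0.2113 0.0721] psi 77.0 -> units [-0.011 -0.008  0.341] turn -0.001
[-0.2773  0.5673 -0.4079  2.1043  0.4237  0.5463 -1.2215] 0.007325972352063435
-100 27 [-91.0161  -2.7409 -21.9431]
-80 11 [-74.9136  -3.0717 -22.3999]
-60 10 [-43.9501  -0.6909 -22.7097]
-40 4 [-37.371   -4.3125 -21.9243]
-20 11 [ -3.9173 -17.2349 -21.2604]
0 86 [  7.4712  -5.3834 -22.1946]
20 32 [ 30.5181  -3.7895 -22.1253]
40 33 [ 50.6088  -3.2888 -21.701 ]
60 33 [ 69.1223  -3.7918 -21.6728]
80 42 [ 89.8782  -3.1757 -21.423 ]
100 1 [100.5773  -3.5084 -20.4569]
-99.56726516220914 100.57729896007248
forks 279 (array([0.4193, 0.2129]), array([143.9,  42.3]), 75.7)
```

Now lower into the forks and release.

Request:
carry_out --pt "-1 -0.011 -0.008 0.05 0" --pt "-1 -0.011 -0.008 0.12 0" --pt "-1 -0.011 -0.008 0.19 0" --pt "-1 -0.011 -0.008 0.25 0" --pt "-1 -0.011 -0.008 0.3 0" --pt "-1 -0.011 -0.008 0.335 0" --pt "-1 -0.011 -0.008 0.335 0" --pt "-1 -0.011 -0.008 0.335 0"

```text
clock: 55.12
position: [0.4194, 0.2097, 0.0208]
tool_rot: [[0.225, 0.974, 0.0], [0.974, -0.225, -0.0], [-0.0, 0.0, -1.0]]
wrist_force: [-4.3, -1.3, 10.9]
finger_gap: 0.0075
grasp_force: 80.1
```

```bash
python3 f.py; python3 -c "
from h import *
print(sensors.read_state()['wrist_force'])"
```

```text
pos [0.4194 0.2097 0.0208] psi 77.0 -> units [ 0.004  0.006 -0.001] turn -0.001
[-0.338   0.6597 -0.3304  2.1277  0.5001  0.428  -1.2905] 0.007536725326168114
-120 1 [-100.9408   -3.1664  -18.8294]
-100 25 [-90.1071  -2.7197 -22.1893]
-80 20 [-67.9301  -6.6428 -27.0082]
-60 10 [-45.643   -1.4473 -22.9925]
-40 6 [-37.6646  -3.7067 -22.7424]
-20 7 [ -3.7469 -17.3312 -13.4324]
0 86 [  8.5902  -6.1744 -22.6242]
20 29 [ 31.018   -2.8149 -21.6304]
40 29 [ 49.0558  -2.7068 -22.4089]
60 135 [ 71.1734  -2.0053 -23.0514]
80 38 [ 90.4853  -2.9519 -21.73  ]
-100.9407777990677 99.38280917823285
forks 443 (array([0.4175, 0.2093]), array([200.3,  42.2]), 74.9)
[-3.7527 -2.0115 10.3157]
```

Request:
carry_out --pt "0 0 0 0 0" --pt "0.5 0 0 0 0" --pt "1 0 0 0 0" --pt "1 0 0 0 0" --pt "1 0 0 -0.2 0" --pt "1 0 0 -0.5 0" --pt "1 0 0 -0.8 0" --pt "1 0 0 -1 0" --pt "1 0 0 -1 0"

```text
clock: 56.3
position: [0.4204, 0.21, 0.1724]
tool_rot: [[0.225, 0.974, 0.003], [0.974, -0.225, 0.001], [0.002, 0.003, -1.0]]
wrist_force: [-0.5, -0.2, -0.7]
finger_gap: 0.0853
grasp_force: 0.0
```

Request:
carry_out --pt "1 -0.4 -0.1 -0.3 0" --pt "1 -0.8 -0.2 -0.5 0" --pt "1 -1 -0.2 -0.5 0" --pt "1 -1 -0.2 -0.5 0"

```text
clock: 56.8
position: [0.3558, 0.0674, 0.2456]
tool_rot: [[0.229, 0.973, 0.001], [0.973, -0.229, -0.002], [-0.001, 0.001, -1.0]]
wrist_force: [1.1, 0.0, -0.5]
finger_gap: 0.0855
grasp_force: 0.0
```

```bash
python3 t.py; python3 -c "
from h import *
s=sensors.read_state();print(s['clock'],s['position'],s['wrist_force'])
p=cam('side');W=w(p);q=W[region(W,(.3,.52),(.1,.35),(.03,.06))];print('rod',len(q),rect(q),q[:,2].max())
parcels(p);save(p,'s10.png',(160,130,400,330),3)
p=cam('top');parcels(p);W=w(p);S=w2st(W)
m=(W[...,2]>.06)&(W[...,2]<.076)&(abs(S[...,0])<52)&(S[...,1]<-15)&(S[...,1]>-75)
v=S[m]
for a in range(-50,50,12):
    k=(v[:,0]>a)&(v[:,0]<=a+12)
    if k.sum(): print(a,k.sum(),v[k,1].min().round(1),v[k,1].max().round(1))
"
```

```text
side tongue n 39 latch est deg -177 max r 68
top tongue n 87 latch est deg -177 max r 67
56.9 [0.3566 0.0701 0.2453] [ 0.0715  0.7671 -0.1928]
rod 504 (array([0.4204, 0.2088]), array([201.7,  41.6]), 77.5) 0.0536830887945293
px [186 212  59  59] n 778 top z 0.087 mean [0.5931 0.1328] rect [0.5981 0.1156] [ 66.1 233.7] long axis deg -87
px [182 133  29   3] n 23 top z 0.052 mean [0.695  0.2082] rect [0.6969 0.1975] [ 5.5 84. ] long axis deg -85
px [198 152  34  25] n 437 top z 0.090 mean [0.6007 0.1198] rect [0.6004 0.12  ] [ 59.1 106.8] long axis deg -67
px [177 155  17  20] n 221 top z 0.090 mean [0.5891 0.2089] rect [0.5892 0.2094] [50.7 40.7] long axis deg 3
px [241 159  15  21] n 214 top z 0.090 mean [0.5965 0.0175] rect [0.5969 0.0171] [50.2 39.7] long axis deg 1
px [382 197   8   7] n 27 top z 0.072 mean [ 0.5558 -0.4023] rect [ 0.5556 -0.4023] [16.  12.8] long axis deg 10
-50 23 -39.3 -15.2
-38 9 -38.4 -34.6
-26 4 -37.1 -15.8
-14 8 -39.3 -35.5
-2 8 -38.2 -16.8
10 12 -55.0 -36.3
22 24 -54.4 -35.2
34 26 -56.4 -15.7
46 17 -55.3 -15.7
```

View pics/s10.png

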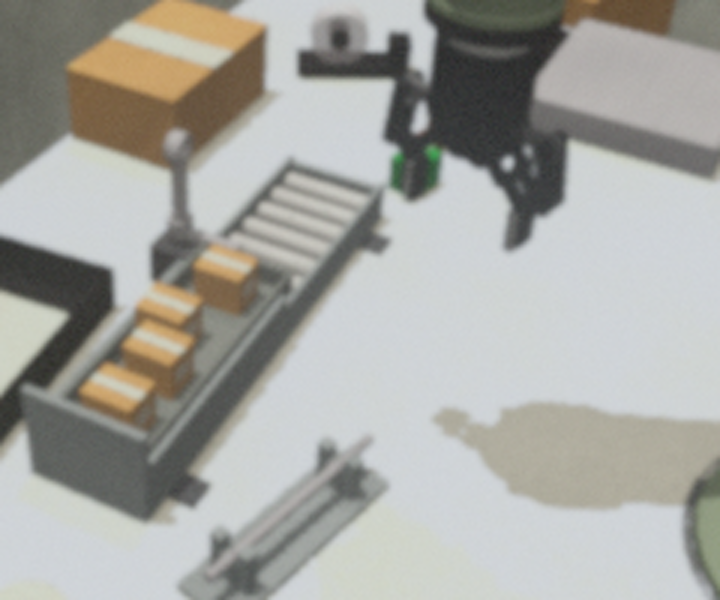

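```bash
python3 -c "
from h import *
p=cam('top');save(p,'t11.png',(165,125,285,205),6)
W=w(p);S=w2st(W)
m=(W[...,2]>.080)&(abs(S[...,0])<75)&(S[...,1]>-20)&(S[...,1]<235)&(W[...,2]<.096)
hsv=cv2.cvtColor(p['pixels'],cv2.COLOR_RGB2HSV)
n,l,st,_=cv2.connectedComponentsWithStats(m.astype(np.uint8),connectivity=4)
for i in range(1,n):
    if st[i,4]>60:
        q=S[l==i]; z=W[l==i][:,2]; print(st[i],q.mean(0),cv2.minAreaRect(q.astype(np.float32)),'z',np.percentile(z,[5,50,95]))
"
```

```text
[216 152  15  18 227] [19.2486 79.7753] ((20.19356918334961, 80.31832122802734), (40.13266372680664, 51.43964385986328), 88.68672943115234) z [0.0837 0.0885 0.0919]
[177 155  16  18 236] [ -1.0958 194.3585] ((0.058948516845703125, 195.20513916015625), (40.71587371826172, 51.06972122192383), 89.28787231445312) z [0.084  0.0883 0.0923]
[198 157  16  18 231] [ -1.6219 130.3847] ((-0.7563457489013672, 131.0398712158203), (40.19900131225586, 50.248695373535156), 89.17391204833984) z [0.0842 0.0883 0.0916]
[241 160  15  18 225] [1.836  2.9127] ((2.935321807861328, 2.911764144897461), (50.567230224609375, 39.74772644042969), 0.1936674267053604) z [0.0846 0.0885 0.092 ]
```

View pics/t11.png

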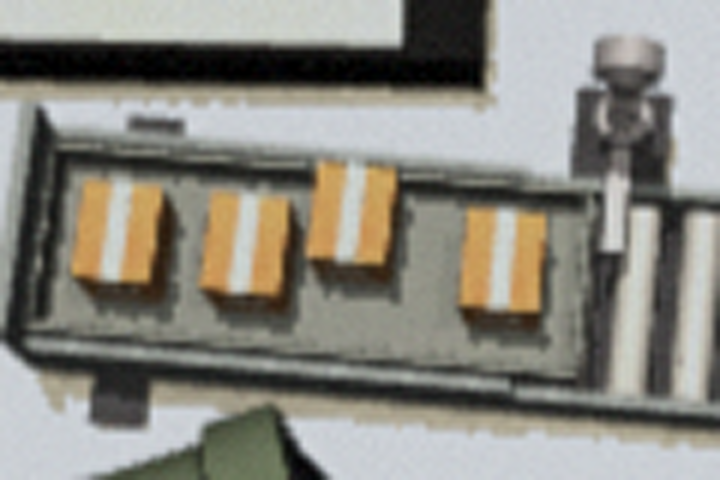

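The top view shows all four parcels flat on the tray floor, tops at the same height. The third from the end stop, at (355,215), was knocked about 2 cm sideways but sits square beside the wall. The tongue is closed behind the tray at (612,210) and the rod is in its rest. Handing in.

```bash
python3 -c "
from bench import finish_job
print(finish_job())"
```

```text
the job is handed in; nothing more can be done
None
```

The job is handed in: all four parcels are flat on the tray floor (one got knocked about 2 cm sideways but still sits on the floor beside the wall), the tray is home against the end stop, the rod turned the bolt to its stop so the tongue closes behind the tray, the rod is back in its rest, and I left the stamp, label roll and mug alone.

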